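# Gauge the rod-clamp plates and sort them by fit

## Robot

A 7-joint arm with a two-finger parallel gripper is mounted at the origin on a cart in front of the work surface, level with it; the furniture and walls round the work are solid. World frame = base frame: x ahead of the robot, y to its left, z up, the work surface at z = 0. Lengths are in m, angles in rad, forces in N, time in s.
With the tool pointing down it reaches from about 0.425 to 0.925 m from the base axis. Payload 6.8 kg.
Tool frame: the origin (TCP) lies at the very end of the fingers, on their centre line; the grasp point (between the pads) lies 19 mm behind it (r.grip_depth is the distance from the TCP to the grasp point, in m); z points along the fingers, y is the direction in which the jaws open and shut (so a half turn about z gives the same grasp; the last joint's range is limited). The gripper opens to 85 mm and grips with 20 to 120 N. Pads are 22 mm wide; open, the fingers measure 114 mm over their backs; the gripper's body (76 mm by 85 mm) begins 54 mm behind the grasp point. The pads swing forward as they close: fully open they stand 13 mm farther back than shut.
Start: joints at [1.07, 0.477, 0.022, 1.555, -0.011, 1.109, -0.083], TCP at [0.258, -0.624, 0.231] pointing down, gripper open.
Joint ranges: [-2.96, 2.96], [-0.34, 2.1], [-1.41, 1.46], [0.24, 2.44], [-1.37, 4.51], [0.17, 1.92], [-2.96, 2.96]. Speed limits (rad/s): [2.39, 2.39, 3.14, 3.14, 3.14, 3.14, 3.14].

## Interface

Orientations are given as a rotation vector (axis times angle).
In Python, from bench import r, grab_frame gives the robot as it stands. The module is installed in compiled form; this text tells all that it offers.
- The arm moves only by the tool play_rows, never from a script. Its argument "increments" is a list of rows, each a list of 7 numbers: the shift along the tool's x, y, z in mm, then the turn, a rotation vector about the tool's x, y, z in rad, then the closure in counts, from 0 (fully open) to 255 (shut). In form: [[tx, ty, tz, rx, ry, rz, claw], ...]. A call has 1 to 5 rows; each row shifts and turns the pose as measured when the row begins, along the tool's axes as they then stand; what a row does not reach is not made up. A row lasts 1/10 s, in which the tool goes at most 50 mm and 8.59 degrees, less where a joint would pass 70% of its speed; a pose out of reach is approached as far as the arm can. A call is refused whole if a number of a shift passes 50 or a number of a turn 0.15, either way. A call with a gripper value outside its range is refused whole. The fingers move at their own pace and stop on an object; "force" is the grip in N (left out, the last holds). Time passes only in rows, so rows that do not move let the fingers close. It gives the time, the measured TCP pose, the force and the opening at its end, in the units of the state.
- r.get_obs(): the state, without advancing time (a new reading comes with each control period).
- grab_frame(name): name is "scene" or "top"; returns a dict with "color" (420x560x3 uint8, blue, green, red), "depth" (420x560 float32, m along the optical axis (not along the pixel's ray), 0 where there is no reading), "K" (3x3 intrinsics, pixels), "T" (4x4, takes a point from camera to world coordinates). Camera axes: x right, y up, looking along -z (the intrinsics and any distortion apply to the point x, -y, -z); pixel columns grow to the right and rows downward; lengths in m; the calibration is good to about 2 mm. A picture is of the moment at which its call begins.
- r.hand_in(): hands the job in, once; it reports no verdict.
The state is a dict: "clock": time; "joints": joint angles; "qvel": joint speeds; "tau": joint torques, N m; "tcp_pos": TCP position; "orientation": TCP orientation; "contact_force": force on the tool from outside, world axes, zero at the start; "moment": the same for the moment, N m; "grip_width": finger opening in m.
Only numpy, scipy, OpenCV 4.12 (cv2) and the standard library are available. Lean on these libraries where they do the work, as an engineer would, in place of code of your own. Each camera call takes 0.05 s, during which the arm holds its last target.

## Task

The bores of these newly drilled rod-clamp plates have to be checked before the plates are fitted to the lattice frame. Work along the row from left to right and try the go/no-go pin gauge squarely in every bore as deep as it will go without forcing it, then stand every plate that takes the GO pin but stops the NO-GO step on edge in a slot of the white rack, put undersize plates in the yellow tray and oversize ones in the red tray, and put the gauge back upright in its stand. Leave the notebook, the pen and the wash bottle alone.

Things in the scene. Friction and masses are not known exactly. Their poses are not given: they have to be found in the camera images.
- plate_a: clamp plate at the first of five places from the left, 125 mm apart, or None if absent (only one of plate_a, plate_e, plate_f is there): bare aluminium, 84 mm along its x, 56 along y, 16 along z, 160 g, one smooth through bore along z in the middle, of 14.5, 17.2 or 20.2 mm (which, only the gauge tells); flat on the mat. Origin: centre of the solid, 8 mm below the top face
- plate_e: clamp plate at the first of five places from the left, 125 mm apart, or None if absent (only one of plate_a, plate_e, plate_f is there): bare aluminium, 84 mm along its x, 56 along y, 16 along z, 160 g, one smooth through bore along z in the middle, of 14.5, 17.2 or 20.2 mm (which, only the gauge tells); flat on the mat. Origin: centre of the solid, 8 mm below the top face
- plate_f: clamp plate at the first of five places from the left, 125 mm apart, or None if absent (only one of plate_a, plate_e, plate_f is there): bare aluminium, 84 mm along its x, 56 along y, 16 along z, 160 g, one smooth through bore along z in the middle, of 14.5, 17.2 or 20.2 mm (which, only the gauge tells); flat on the mat. Origin: centre of the solid, 8 mm below the top face
- plate_b: clamp plate at the second of five places from the left, 125 mm apart, or None if absent: bare aluminium, 84 mm along its x, 56 along y, 16 along z, 160 g, one smooth through bore along z in the middle, of 14.5, 17.2 or 20.2 mm (which, only the gauge tells); flat on the mat. Origin: centre of the solid, 8 mm below the top face
- plate_c: clamp plate at the third of five places from the left, 125 mm apart, or None if absent (only one of plate_c, plate_g, plate_h is there): bare aluminium, 84 mm along its x, 56 along y, 16 along z, 160 g, one smooth through bore along z in the middle, of 14.5, 17.2 or 20.2 mm (which, only the gauge tells); flat on the mat. Origin: centre of the solid, 8 mm below the top face
- plate_g: clamp plate at the third of five places from the left, 125 mm apart, or None if absent (only one of plate_c, plate_g, plate_h is there): bare aluminium, 84 mm along its x, 56 along y, 16 along z, 160 g, one smooth through bore along z in the middle, of 14.5, 17.2 or 20.2 mm (which, only the gauge tells); flat on the mat. Origin: centre of the solid, 8 mm below the top face
- plate_h: clamp plate at the third of five places from the left, 125 mm apart, or None if absent (only one of plate_c, plate_g, plate_h is there): bare aluminium, 84 mm along its x, 56 along y, 16 along z, 160 g, one smooth through bore along z in the middle, of 14.5, 17.2 or 20.2 mm (which, only the gauge tells); flat on the mat. Origin: centre of the solid, 8 mm below the top face
- plate_d: clamp plate at the fourth of five places from the left, 125 mm apart, or None if absent: bare aluminium, 84 mm along its x, 56 along y, 16 along z, 160 g, one smooth through bore along z in the middle, of 14.5, 17.2 or 20.2 mm (which, only the gauge tells); flat on the mat. Origin: centre of the solid, 8 mm below the top face
- plate_i: clamp plate at the fifth of five places from the left, 125 mm apart, or None if absent: bare aluminium, 84 mm along its x, 56 along y, 16 along z, 160 g, one smooth through bore along z in the middle, of 14.5, 17.2 or 20.2 mm (which, only the gauge tells); flat on the mat. Origin: centre of the solid, 8 mm below the top face
- gauge: loose go/no-go pin gauge, 110 to 180 g, 88.5 mm tall, pin down in its stand. From the tip up: GO pin 16 mm across (first 2.5 mm tapered from 11), at 6.5 mm a 45-degree step to the NO-GO pin 18.8 mm across, at 13.5 mm a collar 28 mm across, from 18.5 mm up a black square handle 20 x 20 mm, flats along the gauge's x and y. Origin: tip, on the axis; z up along the handle
- gauge_tip (a point): very end of the gauge's pin, on its axis. Depth of the tip below a plate's top face: undersize bore (14.5 mm) stops it at 0 to 2 mm; right bore (17.2 mm) takes the GO pin and stops the step at 6.5 to 8 mm; oversize bore (20.2 mm) lets it in until the collar lands at 13.5 mm
- gauge_stand: fixed dark steel block 64 x 64 x 20 mm with a vertical through hole of 22.5 mm in its middle: the gauge stands in it pin down, its collar on the block's top (tip then 6.5 mm above the bench). Origin: centre of the underside, z up
- rack: fixed white rack, 116 mm along x, 78 along y, three slots along its x that lean 20 degrees from the vertical, tops toward its +x (away from the robot). Each 23 mm wide between walls 36 mm wide along y, 5 thick; rear wall 44, front wall 34 mm above the slot's floor along the wall; floor square to the walls; side rails 32 mm high, 65 mm apart. Origin: centre of the underside, z up
- rework_tray: fixed yellow open tray, 120 mm along its x, 124 mm along its y (130 x 132 over the rim), 27 mm high, floor 3 mm thick, inside 112 x 116 mm: for undersize plates. Origin at the centre of the underside
- scrap_tray: fixed red open tray, same size as the yellow one: for oversize plates. Origin at the centre of the underside
- mat: fixed thin black rubber mat, 95 mm along its x, 600 mm along its y, 2 mm thick, on which the plates lie. Origin at the centre of the underside
- notebook: loose dark hard-cover notebook 209 x 147 x 18 mm lying at the left; bystander. Origin at the centre of the underside
- pen: loose blue ball pen, 139 mm long, lying beside the notebook; bystander. Origin at its underside's centre
- wash_bottle: loose blue-topped wash bottle, 224 mm tall, standing at the right behind the gauge stand; bystander. Origin at the centre of the underside
- rack_slot1 (a point): centre of the floor of the rack's slot 1 (1 nearest to the robot, 3 farthest). A plate standing in it on a short edge, leaning on the rear wall, has its centre 18 mm beyond this point along the rack's x and 36 mm above it, 20 degrees from the vertical
- rack_slot2 (a point): centre of the floor of the rack's slot 2 (1 nearest to the robot, 3 farthest). A plate standing in it on a short edge, leaning on the rear wall, has its centre 18 mm beyond this point along the rack's x and 36 mm above it, 20 degrees from the vertical
- rack_slot3 (a point): centre of the floor of the rack's slot 3 (1 nearest to the robot, 3 farthest). A plate standing in it on a short edge, leaning on the rear wall, has its centre 18 mm beyond this point along the rack's x and 36 mm above it, 20 degrees from the vertical

How it is judged:
By the outcome, as a careful person would: the job done as asked, in the order asked, and still so for the second after the job is handed in, with the robot touching nothing.
Of plate_a, plate_e, plate_f only 1 to 1 are there at a start; the rules pass over those that are not, and their reading is None.
Of plate_c, plate_g, plate_h only 1 to 1 are there at a start; the rules pass over those that are not, and their reading is None.
Of plate_b, plate_d, plate_i only 1 to 3 are there at a start; the rules pass over those that are not, and their reading is None.
At some moment in a run one of plate_a, plate_b, plate_c, plate_d, plate_e, plate_f, plate_g, plate_h, plate_i may be knocked a few centimetres aside while the robot is not near it.
It also fails if it takes over 210 s, if anything falls off the work surface, if the arm or the gripper's body presses on something with over 40 N, if the wrist force passes 120 N, or if a joint passes its speed limit or range.

## Working session

There is one attempt and no reset: what is moved stays moved. The work goes in short steps, Python scripts to look and compute and a tool call to move; the robot and the scene stay as the last step left them, time stands still between calls to the robot, and variables do not carry over. Pictures are saved under pics/ and viewed, and the job is handed in when it is done.

Besides the shell and the picture viewer there is one more tool, called as name([rows], argument=value, ...), one row to a line, values as JSON. play_rows: Moves the arm, as the interface text tells. Its arguments: {"type":"object","properties":{"increments":{"type":"array","items":{"type":"array","items":{"type":"number"}}},"force":{"type":"number"}},"required":["increments"]}

```bash
mkdir -p pics; ls; cat > h.py <<'E'
import numpy as np,cv2
from bench import r,grab_frame
from scipy.spatial.transform import Rotation as R
def snap(n,f): 
    d=grab_frame(n); cv2.imwrite('pics/'+f+'.png',d['color']); np.savez('pics/'+f+'.npz',**{k:d[k] for k in('color','depth','K','T')}); return d
def load(f): return dict(np.load('pics/'+f+'.npz'))
def pts(d):
    h,w=d['depth'].shape;K=d['K'];v,u=np.mgrid[:h,:w];z=d['depth']
    p=np.stack([(u-K[0,2])/K[0,0]*z,-(v-K[1,2])/K[1,1]*z,-z,np.ones_like(z)],-1)@d['T'].T
    return p[...,:3]
E
python3 - <<'E'
from h import *
print(r.get_obs())
for n in('scene','top'):
    d=snap(n,n+'0');print(d['K'],d['T'])
E
```

```text
pics
{'clock': 0.0, 'joints': array([ 1.06989254,  0.47777704,  0.02234733,  1.55646802, -0.01154228,
        1.1093252 , -0.08311075]), 'qvel': array([-0.00146577,  0.00112447, -0.00134   ,  0.00050917, -0.00042455,
       -0.00047371,  0.00152086]), 'tau': array([-9.20253515e-04, -5.96449864e+01,  1.60775967e+00, -2.81197500e+01,
        1.25712622e-02,  9.52205068e-03, -7.56697318e-06]), 'tcp_pos': array([ 0.25813516, -0.62303189,  0.23033434]), 'orientation': array([-3.07944320e+00, -6.12683035e-01,  7.24568437e-04]), 'contact_force': array([-0.05644902, -0.32194478,  0.63566556]), 'moment': array([0.01955145, 0.02060933, 0.02224137]), 'grip_width': 0.08505371567504612}
[[512.79089671   0.         281.7428206 ]
 [  0.         512.79089671 208.49155401]
 [  0.           0.           1.        ]] [[ 9.58516434e-01 -1.54637594e-01  2.39444067e-01  9.67227210e-01]
 [ 2.85034006e-01  5.24026945e-01 -8.02590416e-01 -1.37050622e+00]
 [-1.36449203e-03  8.37545805e-01  5.46365412e-01  1.00572673e+00]
 [ 0.00000000e+00  0.00000000e+00  0.00000000e+00  1.00000000e+00]]
[[497.99860981   0.         280.58059843]
 [  0.         497.99860981 208.49448202]
 [  0.           0.           1.        ]] [[ 0.01899922  0.98110432 -0.19254439  0.2452472 ]
 [-0.99970316  0.01570373 -0.01862731  0.01340501]
 [-0.01525167  0.19284114  0.98111145  1.62019326]
 [ 0.          0.          0.          1.        ]]
```

View pics/top0.png

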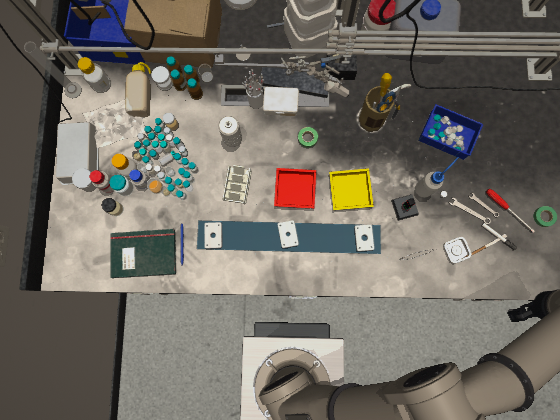

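View pics/scene0.png

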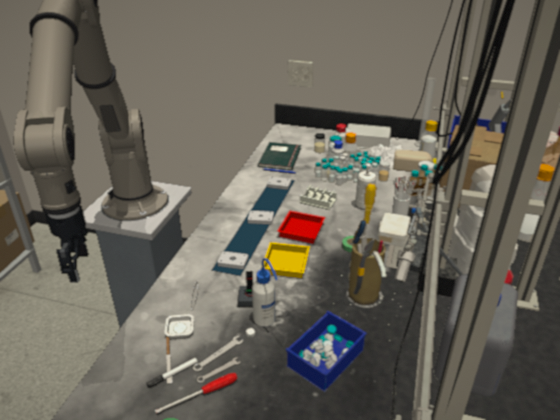

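```bash
python3 - <<'E'
from h import *
d=load('top0')
c=d['color'][150:270,190:450]
cv2.imwrite('pics/c1.png',cv2.resize(c,None,fx=3,fy=3,interpolation=cv2.INTER_CUBIC))
P=pts(d)
g=cv2.cvtColor(d['color'],cv2.COLOR_BGR2HSV)
def fit(mask,name):
    n,l,s,cc=cv2.connectedComponentsWithStats(mask.astype(np.uint8))
    for i in range(1,n):
        if s[i,4]>120:
            q=P[l==i]; rect=cv2.minAreaRect((q[:,:2]*1000).astype(np.float32))
            print(name,s[i],cc[i].round(1),np.median(q,0).round(4),[np.round(x,1) for x in rect])
z=P[...,2]
reg=np.zeros(z.shape,bool);reg[215:258,190:390]=1
fit(reg&(z>.012)&(z<.03),'plate')
reg[:]=0;reg[155:215,210:430]=1
fit(reg&(z>.02)&(z<.06),'things')
reg[:]=0;reg[180:225,380:420]=1
fit(reg&(z>.06),'gauge');fit(reg&(z>.014)&(z<.028),'stand')
mat=(z<.01)&(g[...,0]>95)&(g[...,0]<112)&(g[...,1]>90);mat[:215]=0;mat[260:]=0
fit(mat,'mat')
E
```

```text
plate [278 220  21  28 391] [287.5 233.7] [0.476  0.0208 0.0181] [array([477.3,  19.8]), array([84.2, 55.5]), np.float64(11.1)]
plate [204 222  18  27 409] [212.6 234.6] [0.4699 0.2632 0.0178] [array([469.1, 263.5]), array([85.6, 56.6]), np.float64(3.3)]
plate [355 224  19  27 398] [363.9 237.3] [ 0.4676 -0.228   0.0183] [array([ 469.2, -227.5]), array([84.3, 57.4]), np.float64(5.5)]
things [227 168  23  35 226] [238.5 186.3] [0.6291 0.1846 0.0334] [array([639.7, 185.5]), array([ 61.3, 114.5]), np.float64(81.9)]
things [274 168  42  41 377] [295.  187.1] [ 0.6339 -0.0033  0.0268] [array([628.9,  -1.6]), array([131.8, 132.3]), np.float64(87.7)]
things [329 168  45  42 399] [351. 188.] [ 0.6334 -0.1867  0.0266] [array([ 627.9, -185.3]), array([132.4, 132.3]), np.float64(5.5)]
things [394 195  24  20 178] [404.7 206.2] [ 0.5679 -0.3559  0.0231] [array([ 573.8, -363.8]), array([63.3, 63. ]), np.float64(15.2)]
stand [394 195  24  24 278] [404.6 206.9] [ 0.5674 -0.3568  0.0208] [array([ 574.5, -364.1]), array([64.9, 64.3]), np.float64(16.2)]
mat [198 221  15  28 156] [201.3 234.2] [0.4731 0.3036 0.0018] [array([471.7, 292. ]), array([43.6, 91.8]), np.float64(88.9)]
mat [ 220  221  137   32 2590] [281.7 236.3] [0.4707 0.0674 0.0017] [array([469.5,  19.6]), array([446.5,  94.1]), np.float64(89.6)]
```

View pics/c1.png

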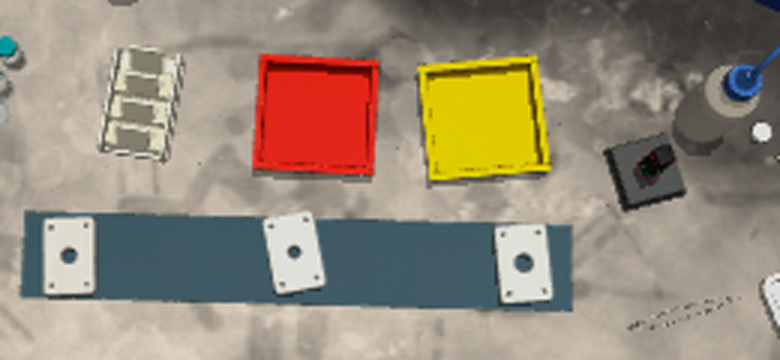

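```bash
python3 - <<'E'
from h import *
d=load('top0');P=pts(d)
cv2.imwrite('pics/c2.png',cv2.resize(d['color'][160:225,375:460],None,fx=8,fy=8,interpolation=cv2.INTER_CUBIC))
cv2.imwrite('pics/c3.png',cv2.resize(d['color'][160:210,215:265],None,fx=12,fy=12,interpolation=cv2.INTER_CUBIC))
for v in range(190,215,1): print(v,(P[v,396:420,2]*1000).astype(int))
for v in range(164,208,1): print(v,(P[v,224:254,2]*1000).astype(int))
d=load('scene0')
cv2.imwrite('pics/c4.png',cv2.resize(d['color'][250:340,210:300],None,fx=6,fy=6,interpolation=cv2.INTER_CUBIC))
z=P[160:215,410:460]; q=z[z[...,2]>.05]; print('bottle',q.min(0),q.max(0))
E
```

```text
190 [ 0  6  0  0  5  0  0  0 -3 -2  0 -4  5  1  1  0  4  2  3 11 21 30 36 47]
191 [ -1   2   2  -4  -2  -6  -9  -2  -4   0   4  -3  -2   0   0 -11   8   7
  -3   0  13  25  27  40]
192 [-3  3 -1  0  0  4  0 -3 -1  3  6 10  3  2 -1  4  0  3  1  1 12 24 15 28]
193 [ 3  2  0 -2  3  2  1 -6  2 -8  8  2  2 -2  0 -1  1  2  4  0  1 11 23 26]
194 [ -8   0   3   6   0   0   5  -5   0  -6   1 -11   1   4  -1   2  -4   2
  -1   0   0   8  15  23]
195 [ 2 -3  3  2  2  0  2  1  3 -4  0 -3  1 19 28 24 22  4  0 -1  4  3  3 12]
196 [ 0 -2 -4 -4  7 -6  0  0 -1 19 21 25 21 24 18 18 21  0  1  4 -2 -3  0  0]
197 [ 1  2 -3  2  8  8 19 19 14 23 17 21 19 24 18 17 21  0 -1  1  0 -2  0  3]
198 [-1  3 14 11 19 19 24 20 20 18 17 17 27 22 12 90 91 20  0  2  0  1  1  2]
199 [19 22 21 14 21 20 21 18 15 21 28 24 95 94 98 97 99 99  2  2 -2  1  5 -1]
200 [ 27  19  18  21  22  17  21  20  18  14  19  94  90 100  96  92  90  98
   4   6   3  -3  -5   2]
201 [21 23 12 19 25 21 22 23 22 22 79 87 95 97 94 89 90 95 88 -7  0  2 -1  1]
202 [ 17  25  17  19  24  17  20  21  25  62  65  82  96 101  91  93  89  94
  98   0  -4
[... 5061 characters left out ...]
1  0  1]
202 [-6 -8  0 -2  1 -1  0  2  0 -1  5 -1  1 -4  1  1  0  4  0  5 21  9  2  0
  0  5 -3 -1 -4  0]
203 [-2  1 -3  0 -2  0 -3 -6  0 -3  0 -3 -1  4 -3 -7 -6 -2  4  0  4 -3  1  3
  0  3 -1  1 -3 -3]
204 [ 2 -1 -8 -2 -8  0  1  0 -2  4 -2 -4  0  1  0  2 11 -3  0 -3 -3 -7  5  2
  0 -6 -5  3 -4 -7]
205 [ 1  2 -1 -4  7  5  1  4  2  4  0 -2 -9 -6 -7  5  3  0 -4  1 -2  3  9  0
  3  6 -4  4 -5  3]
206 [-2 -4 -5  0 -4 -7  3  0  0  1  4  2 -2 -2  0 -6 -2 -2 -3  1 -1  4  0  8
 -4  3  0 -3 -6  1]
207 [  0   5   2   0  -4   1  -7   2   2   0  -6   7  -1   3   3  -4   1  -6
   1  -1   2   2   0   2   0  -2  -1   1 -10   3]
bottle [ 0.2452472  -0.46820564  0.05010518] [0.673255   0.01340501 1.62019326]
```

View pics/c2.png

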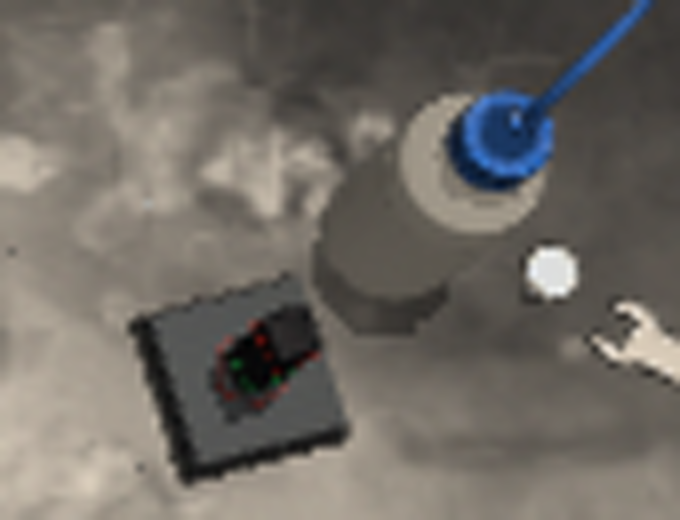

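View pics/c3.png

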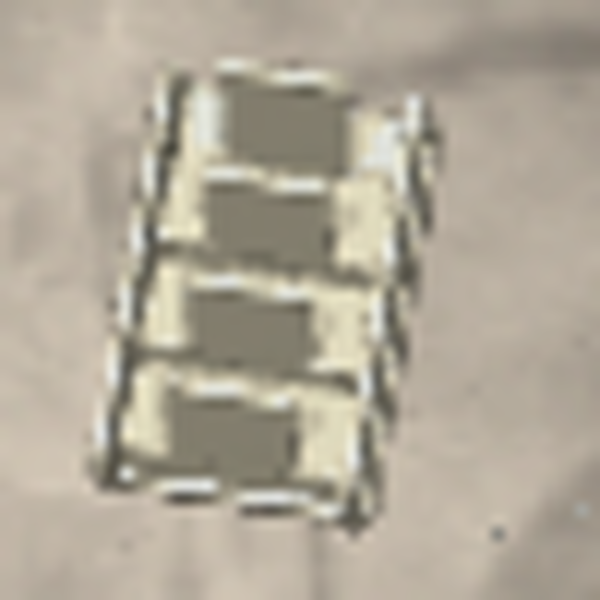

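View pics/c4.png

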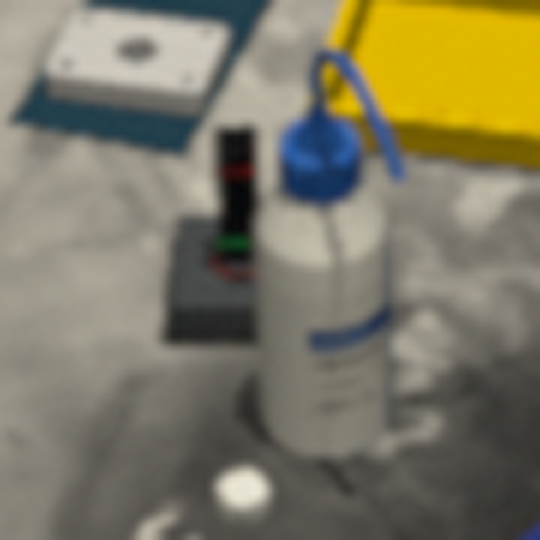

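```bash
cat >> h.py <<'E'
def ray(d,u,v,z):
    K=d['K'];T=d['T'];c=T[:3,:3]@np.array([(u-K[0,2])/K[0,0],-(v-K[1,2])/K[1,1],-1.]);o=T[:3,3]
    return o+c*(z-o[2])/c[2]
def proj(d,p):
    T=d['T'];q=T[:3,:3].T@(np.asarray(p)-T[:3,3]);K=d['K'];return K[0,0]*q[0]/-q[2]+K[0,2],K[1,1]*q[1]/q[2]+K[1,2]
E
python3 - <<'E'
from h import *
d=load('top0');P=pts(d);s=load('scene0');S=pts(s)
m=(P[...,2]>.084)&(P[...,2]<.11);m[:197]=0;m[208:]=0;m[:,:400]=0;m[:,416:]=0
q=P[m];print('gauge',len(q),q.mean(0),cv2.minAreaRect((q[:,:2]*1000).astype(np.float32)))
# backproject pix with known z for same mask
v,u=np.nonzero(m); print('ray',ray(d,u.mean(),v.mean(),.095))
# bottle, per heights from both
for nm,Q,sl in(('top',P,(slice(160,215),slice(408,460))),('scene',S,(slice(250,335),slice(245,285)))):
    a=Q[sl].reshape(-1,3)
    for z0 in range(20,220,30):
        b=a[(a[:,2]>z0/1e3)&(a[:,2]<z0/1e3+.03)&(abs(a[:,0]-.62)<.1)&(abs(a[:,1]+.42)<.1)&((a[:,0]>.6)|(a[:,1]<-.4))]
        if len(b)>3: print(nm,z0,len(b),b.min(0)[:2],b.max(0)[:2])
# rack wall tops: rows in scene at z~50
rm=(P[...,2]>.046)&(P[...,2]<.06);rm[:160]=0;rm[200:]=0;rm[:,:225]=0;rm[:,250:]=0
for a,b in((163,168),(173,177),(182,186),(190,195)):
    mm=rm.copy();mm[:a]=0;mm[b:]=0;q=P[mm];print('wall',len(q),q.mean(0))
z=P[...,2];rr=(z>.024)&(z<.06);rr[:160]=0;rr[205:]=0;rr[:,:222]=0;rr[:,252:]=0
q=P[rr];print(cv2.minAreaRect((q[:,:2]*1000).astype(np.float32)))
E
```

```text
gauge 45 [ 0.57344392 -0.36292195  0.09406376] ((574.1174926757812, -363.7511901855469), (19.8339786529541, 21.97305679321289), 22.904468536376953)
ray [ 0.573242   -0.36269297  0.095     ]
top 20 77 [ 0.55143675 -0.49412824] [ 0.6516083  -0.37276049]
top 50 58 [ 0.60752495 -0.44755644] [ 0.65471758 -0.39826612]
top 80 75 [ 0.60770259 -0.44387311] [ 0.65674326 -0.39980249]
top 110 163 [ 0.60910824 -0.45694836] [ 0.66168743 -0.4006122 ]
top 140 104 [ 0.61994929 -0.44720929] [ 0.65520314 -0.41265004]
top 170 25 [ 0.62973107 -0.43361121] [ 0.64447407 -0.42179453]
top 200 42 [ 0.63610021 -0.46820564] [ 0.673255   -0.42773334]
scene 20 174 [ 0.61116807 -0.46274274] [ 0.66528579 -0.42784109]
scene 50 187 [ 0.60748144 -0.46253219] [ 0.666034   -0.42846561]
scene 80 198 [ 0.60946622 -0.4617523 ] [ 0.66551351 -0.42412629]
scene 110 264 [ 0.60691015 -0.46152711] [ 0.66515473 -0.41397934]
scene 140 163 [ 0.61931435 -0.45002628] [ 0.65399017 -0.41694424]
scene 170 39 [ 0.62942673 -0.48100195] [ 0.6872995  -0.42739856]
scene 200 61 [ 0.63600209 -0.48494598] [ 0.6885163  -0.43181714]
wall 20 [0.69168994 0.18785665 0.05167814]
wall 21 [0.66237498 0.18931523 0.0500926 ]
wall 25 [0.63241375 0.19403515 0.05150948]
wall 25 [0.60275109 0.19812557 0.05163209]
((640.3356323242188, 191.7294464111328), (74.61370086669922, 114.36258697509766), 82.45178985595703)
```

```bash
cat >> h.py <<'E'
def Rt(yaw,pitch=0):
    # tool y axis at world azimuth yaw(deg), tool z down, then pitched about tool y: positive pitch raises
    a=np.radians(yaw);y=np.array([np.cos(a),np.sin(a),0]);z=np.array([0,0,-1.]);x=np.cross(y,z)
    return R.from_matrix(np.c_[x,y,z])*R.from_rotvec([0,np.radians(pitch),0])
def go(x,y,z,yaw,pitch=0,q=0):
    o=r.get_obs();A=R.from_rotvec(o['orientation']);d=A.inv().apply(np.array([x,y,z])-o['tcp_pos'])*1000
    w=(A.inv()*Rt(yaw,pitch)).as_rotvec()
    M=A.as_matrix()
    print('t%.2f tcp'%o['clock'],(o['tcp_pos']*1000).round(1),'yaw %.1f'%np.degrees(np.arctan2(M[1,1],M[0,1])),'toolz',M[:,2].round(3),'F',o['contact_force'].round(1),'w %.1f'%(o['grip_width']*1000))
    print('NEED shift',d.round(1),'rot',w.round(3))
E
python3 - <<'E'
from h import *
go(.5735,-.3633,.18,-70)
d=load('top0');g=cv2.cvtColor(d['color'],cv2.COLOR_BGR2GRAY).astype(float)
for u,v in((212.6,234.6),(287.5,233.7),(363.9,237.3)):
    u0,v0=int(round(u)),int(round(v));c=g[v0-4:v0+5,u0-4:u0+5];w=np.clip(200-c,0,None);w[w<25]=0
    vv,uu=np.mgrid[v0-4:v0+5,u0-4:u0+5];a=(w*uu).sum()/w.sum();b=(w*vv).sum()/w.sum();print(a,b,ray(d,a,b,.018),w.sum());
print(g[230:241,207:219].astype(int))
E
```

```text
t0.10 tcp [ 258.1 -623.1  230.4] yaw -67.5 toolz [-0.001  0.001 -1.   ] F [ 0.4  0.3 -1.3] w 85.2
NEED shift [ 390.8 -119.2   50.6] rot [-0.002  0.     0.044]
212.50233728874505 234.68500539374327 [0.46933682 0.2635971  0.018     ] 2781.0
287.6746463547334 233.48367791077257 [0.47738445 0.0192227  0.018     ] 1838.0
364.19307196562835 237.09291084854993 [ 0.46976075 -0.22838921  0.018     ] 3724.0
[[220 219 218 218 218 218 219 219 219 219 220 216]
 [220 219 218 218 218 218 219 219 219 219 220 216]
 [220 219 218 218 192 150 153 202 219 219 220 216]
 [220 218 218 194 106  57  50  50 185 218 220 217]
 [220 218 218 120  57  79  81  81 115 215 220 217]
 [220 218 218 127  76  80  80  81 133 215 220 218]
 [220 218 217 154  81  80  81  81 165 217 220 218]
 [219 217 217 217 145 105 102 149 215 219 220 218]
 [219 217 216 217 219 218 219 219 219 220 219 219]
 [219 217 216 217 219 218 219 219 219 219 220 219]
 [219 218 216 217 219 218 219 219 219 219 219 219]]
```

play_rows([
  [0,0,0,0,0,0,110],
  [0,0,0,0,0,0,110],
], force=40)

```text
clock: 0.3
tcp_pos: [0.2579, -0.6226, 0.2295]
orientation: [-3.078, -0.613, 0.001]
contact_force: [-0.5, 0.1, -0.3]
grip_width: 0.0591
```

play_rows([
  [43,-13,5,0,0,0.005,110],
  [43,-13,5,0,0,0.005,110],
  [43,-13,5,0,0,0.005,110],
  [43,-13,5,0,0,0.005,110],
  [43,-13,5,0,0,0.005,110],
])

```text
clock: 0.8
tcp_pos: [0.4295, -0.4862, 0.2032]
orientation: [3.093, 0.545, -0.009]
contact_force: [0.3, -0.6, -0.5]
grip_width: 0.0483
```

```bash
python3 - <<'E'
from h import *
go(.5735,-.3633,.18,-70)
E
```

```text
t0.80 tcp [ 429.5 -486.2  203.2] yaw -70.0 toolz [-0.006 -0.002 -1.   ] F [ 0.3 -0.6 -0.5] w 48.3
NEED shift [177.5 -66.2  22.1] rot [-0.     0.006 -0.   ]
```

play_rows([
  [36,-13,4,0,0,0,110],
  [36,-13,4,0,0,0,110],
  [36,-13,4,0,0,0,110],
  [36,-13,4,0,0,0,110],
  [30,-13,4,0,0,0,110],
])

```text
clock: 1.3
tcp_pos: [0.5778, -0.3576, 0.1809]
orientation: [-3.093, -0.55, 0.008]
contact_force: [-1.0, -0.6, 1.3]
grip_width: 0.0488
```

```bash
python3 - <<'E'
from h import *
go(.5735,-.3633,.11,-70)
E
```

```text
t1.30 tcp [ 577.8 -357.6  180.9] yaw -69.8 toolz [-0.005 -0.001 -1.   ] F [-1.  -0.6  1.3] w 48.8
NEED shift [-5.7  4.  70.9] rot [-0.001  0.005  0.003]
```

play_rows([
  [-6,4,24,0,0.005,0,110],
  [0,0,24,0,0,0,110],
  [0,0,23,0,0,0,110],
  [0,0,0,0,0,0,110],
])

```text
clock: 1.7
tcp_pos: [0.5806, -0.3543, 0.1073]
orientation: [-3.085, -0.569, -0.007]
contact_force: [-0.1, 0.2, 0.1]
grip_width: 0.0486
```

```bash
python3 - <<'E'
from h import *
go(.5735,-.3633,.056,-70)
snap('top','top1');snap('scene','s1')
for n,c in(('top1',(slice(160,230),slice(370,450))),('s1',(slice(240,340),slice(200,300)))):
    cv2.imwrite('pics/z'+n+'.png',cv2.resize(load(n)['color'][c],None,fx=6,fy=6,interpolation=cv2.INTER_CUBIC))
E
```

```text
t1.70 tcp [ 580.6 -354.3  107.3] yaw -69.1 toolz [ 0.003  0.005 -1.   ] F [-0.1  0.2  0.1] w 48.6
NEED shift [-10.1   6.   51.3] rot [-0.003 -0.005  0.016]
```

View pics/zs1.png

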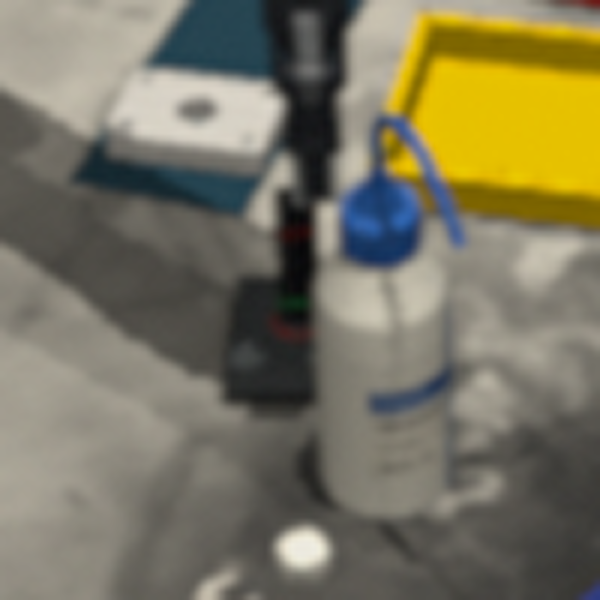

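View pics/ztop1.png

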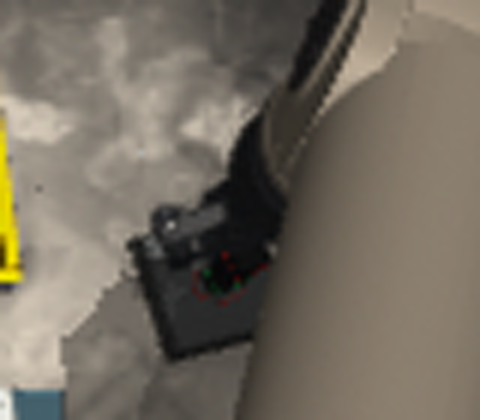

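play_rows([
  [-10,6,0,0,-0.005,0,110],
  [0,0,0,0,0,0,110],
])

```text
clock: 2.0
tcp_pos: [0.576, -0.3668, 0.1137]
orientation: [3.087, 0.568, 0.01]
contact_force: [-0.2, -1.3, 0.7]
grip_width: 0.0484
```

```bash
python3 - <<'E'
from h import *
go(.5735,-.3633,.056,-70)
E
```

```text
t2.00 tcp [ 576.  -366.8  113.7] yaw -69.1 toolz [ 0.007 -0.002 -1.   ] F [-0.2 -1.3  0.7] w 48.4
NEED shift [-1.4 -4.5 57.7] rot [ 0.004 -0.006  0.015]
```

play_rows([
  [-1.4,-4.5,0,0,0,0.015,110],
  [0,0,0,0,0,0,110],
  [0,0,0,0,0,0,110],
])

```text
clock: 2.3
tcp_pos: [0.5735, -0.3644, 0.1166]
orientation: [3.089, 0.539, 0.015]
contact_force: [0.3, -0.3, -1.1]
grip_width: 0.0489
```

```bash
python3 - <<'E'
from h import *
go(.5735,-.3633,.056,-70)
E
```

```text
t2.30 tcp [ 573.5 -364.4  116.6] yaw -70.2 toolz [ 0.01  -0.004 -1.   ] F [ 0.3 -0.3 -1.1] w 48.9
NEED shift [-0.1 -1.5 60.6] rot [ 0.007 -0.008 -0.003]
```

play_rows([
  [0,-1,18,0.006,-0.008,0,110],
  [0,0,18,0,0,0,110],
  [0,0,12,0,0,0,110],
  [0,0,4,0,0,0,110],
  [0,0,0,0,0,0,110],
])

```text
clock: 2.8
tcp_pos: [0.5738, -0.3625, 0.0608]
orientation: [3.094, 0.542, -0.0]
contact_force: [-0.9, -0.5, -0.9]
grip_width: 0.0486
```

```bash
python3 - <<'E'
from h import *
go(.5735,-.3633,.056,-70)
E
```

```text
t2.80 tcp [ 573.8 -362.5   60.8] yaw -70.1 toolz [-0. -0. -1.] F [-0.9 -0.5 -0.9] w 48.6
NEED shift [-0.5  0.6  4.8] rot [ 0.     0.    -0.002]
```

play_rows([
  [0,0.5,4,0,0,0,110],
  [0,0,0,0,0,0,200],
  [0,0,0,0,0,0,255],
  [0,0,0,0,0,0,255],
  [0,0,0,0,0,0,255],
], force=40)

```text
clock: 3.3
tcp_pos: [0.5746, -0.3634, 0.0576]
orientation: [3.093, 0.542, 0.001]
contact_force: [1.0, 0.3, -1.1]
grip_width: 0.0195
```

play_rows([
  [0,0,0,0,0,0,255],
  [0,0,0,0,0,0,255],
], force=80)

```text
clock: 3.5
tcp_pos: [0.5745, -0.3634, 0.0577]
orientation: [3.093, 0.542, 0.001]
contact_force: [0.6, 0.6, -1.3]
grip_width: 0.0187
```

```bash
python3 - <<'E'
from h import *
go(.5735,-.3633,.15,-70)
print(r.get_obs()['moment'])
E
```

```text
t3.50 tcp [ 574.5 -363.4   57.7] yaw -70.1 toolz [ 0.001 -0.001 -1.   ] F [ 0.6  0.6 -1.3] w 18.7
NEED shift [ -0.8  -0.3 -92.3] rot [ 0.001 -0.001 -0.002]
[-0.00836769  0.04555846 -0.02713539]
```

play_rows([
  [0,0,-6,0,0,0,255],
  [0,0,-16,0,0,0,255],
  [0,0,-30,0,0,0,255],
  [0,0,-25,0,0,0,255],
  [0,0,-10,0,0,0,255],
])

```text
clock: 4.0
tcp_pos: [0.5734, -0.3627, 0.1492]
orientation: [-3.094, -0.542, 0.002]
contact_force: [0.3, 0.1, -1.7]
grip_width: 0.019
```

```bash
python3 - <<'E'
from h import *
go(.4693,.2636,.13,-70)
E
```

```text
t4.00 tcp [ 573.4 -362.7  149.2] yaw -70.1 toolz [-0.002  0.    -1.   ] F [ 0.3  0.1 -1.7] w 19.0
NEED shift [ 115.1 -624.4   19.7] rot [-0.001  0.001 -0.002]
```

play_rows([
  [6,-30,0,0,0,0,255],
  [8,-45,0,0,0,0,255],
  [8,-45,1,0,0,0,255],
  [8,-45,1,0,0,0,255],
  [8,-45,1,0,0,0,255],
])

```text
clock: 4.5
tcp_pos: [0.5392, -0.1568, 0.151]
orientation: [3.088, 0.518, 0.011]
contact_force: [1.3, 0.7, -2.2]
grip_width: 0.0192
```

play_rows([
  [8,-45,1,0,0,0,255],
  [8,-45,1,0,0,0,255],
  [8,-45,1,0,0,0,255],
  [8,-45,1,0,0,0,255],
  [8,-45,1,0,0,0,255],
])

```text
clock: 5.0
tcp_pos: [0.5015, 0.0773, 0.1464]
orientation: [3.087, 0.516, 0.019]
contact_force: [0.8, -0.4, -1.6]
grip_width: 0.019
```

```bash
python3 - <<'E'
from h import *
go(.4693,.2636,.13,-70)
snap('top','top2');print(r.get_obs()['joints'].round(2))
E
```

```text
t5.00 tcp [501.5  77.3 146.4] yaw -71.0 toolz [ 0.014 -0.009 -1.   ] F [ 0.8 -0.4 -1.6] w 19.0
NEED shift [  30.  -186.8   14.2] rot [ 0.014 -0.01  -0.018]
[-0.13  0.31 -0.21  2.03  0.1   0.8  -1.62]
```

View pics/top2.png

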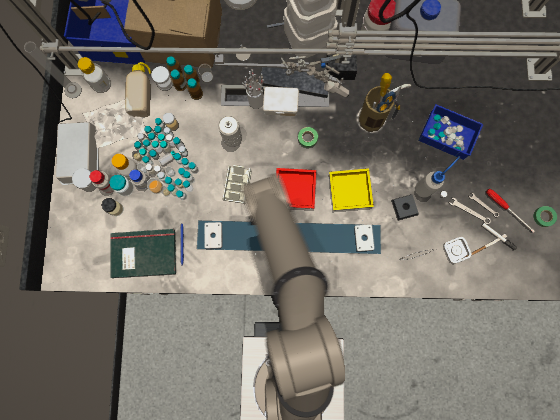

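play_rows([
  [7,-42,2,0.01,-0.01,-0.01,255],
  [7,-42,2,0,0,0,255],
  [7,-42,3,0,0,0,255],
  [5,-35,3,0,0,0,255],
  [2,-12,1,0,0,0,255],
])

```text
clock: 5.55
tcp_pos: [0.4668, 0.2624, 0.1379]
orientation: [-3.09, -0.552, -0.008]
contact_force: [0.0, -0.5, -0.9]
grip_width: 0.0191
```

play_rows([
  [0,0,0,0,0,0,255],
  [0,0,0,0,0,0,255],
])

```text
clock: 5.75
tcp_pos: [0.4665, 0.2633, 0.1382]
orientation: [-3.089, -0.557, -0.008]
contact_force: [0.3, -1.0, -1.7]
grip_width: 0.0191
```

```bash
python3 - <<'E'
from h import *
go(.4693,.2636,.08,-70)
E
```

```text
t5.75 tcp [466.5 263.3 138.2] yaw -69.5 toolz [ 0.005  0.004 -1.   ] F [ 0.3 -1.  -1.7] w 19.1
NEED shift [ 2.4  0.9 58.2] rot [-0.002 -0.006  0.008]
```

play_rows([
  [3,1,15,-0.002,-0.006,0.008,255],
  [0,0,22,0,0,0,255],
  [0,0,16,0,0,0,255],
  [0,0,5,0,0,0,255],
  [0,0,0,0,0,0,255],
])

```text
clock: 6.25
tcp_pos: [0.4741, 0.254, 0.0761]
orientation: [3.093, 0.523, -0.001]
contact_force: [0.4, -0.2, -1.8]
grip_width: 0.0189
```

```bash
python3 - <<'E'
from h import *
go(.4700,.2636,.0742,-70)
d=snap('scene','s3');cv2.imwrite('pics/zs3.png',cv2.resize(d['color'][150:220,240:320],None,fx=8,fy=8,interpolation=cv2.INTER_CUBIC))
E
```

```text
t6.25 tcp [474.1 254.   76.1] yaw -70.8 toolz [ 0.    -0.005 -1.   ] F [ 0.4 -0.2 -1.8] w 18.9
NEED shift [ -0.7 -10.5   1.8] rot [ 0.005  0.001 -0.014]
```

View pics/zs3.png

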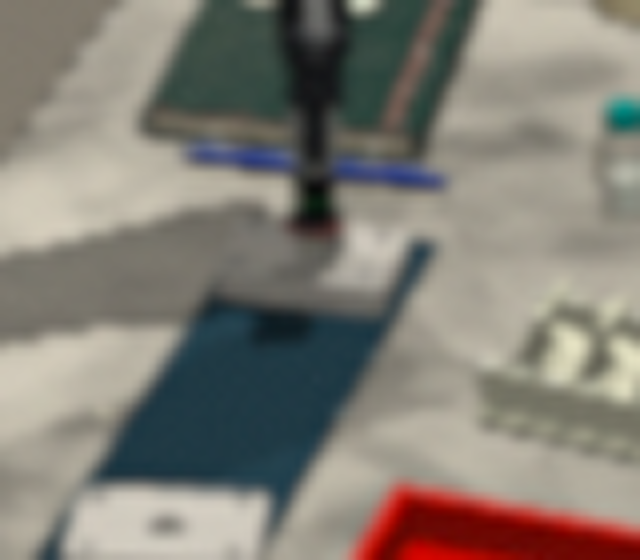

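play_rows([
  [-0.7,-10.5,0,0.005,0,-0.014,255],
  [0,0,0,0,0,0,255],
  [0,0,0,0,0,0,255],
])

```text
clock: 6.6
tcp_pos: [0.4711, 0.2645, 0.0779]
orientation: [-3.093, -0.545, -0.002]
contact_force: [0.4, 0.4, -1.4]
grip_width: 0.0191
```

```bash
python3 - <<'E'
from h import *
go(.4700,.2636,.0702,-70)
E
```

```text
t6.60 tcp [471.1 264.5  77.9] yaw -70.0 toolz [ 0.001  0.001 -1.   ] F [ 0.4  0.4 -1.4] w 19.1
NEED shift [-1.3  0.4  7.7] rot [-0.001 -0.002 -0.   ]
```

play_rows([
  [-1.2,0.4,3,0,0,0,255],
  [0,0,3,0,0,0,255],
  [0,0,1.5,0,0,0,255],
  [0,0,0,0,0,0,255],
])

```text
clock: 7.0
tcp_pos: [0.4704, 0.2642, 0.0708]
orientation: [-3.092, -0.545, -0.005]
contact_force: [-0.2, 0.4, -1.4]
grip_width: 0.0196
```

```bash
python3 - <<'E'
from h import *
go(.4700,.2636,.0612,-70)
E
```

```text
t7.00 tcp [470.4 264.2  70.8] yaw -70.0 toolz [ 0.003  0.002 -1.   ] F [-0.2  0.4 -1.4] w 19.6
NEED shift [-0.6  0.5  9.6] rot [-0.001 -0.004  0.   ]
```

Tip 1.6 mm above the plate; go into the bore in small steps.

play_rows([
  [-0.5,0.5,1.5,-0.001,-0.003,0,255],
  [0,0,1.5,0,0,0,255],
  [0,0,1.5,0,0,0,255],
  [0,0,0,0,0,0,255],
])

```text
clock: 7.4
tcp_pos: [0.4702, 0.2643, 0.0664]
orientation: [-3.093, -0.546, -0.001]
contact_force: [-0.4, -0.0, -0.5]
grip_width: 0.0185
```

```bash
python3 - <<'E'
from h import *
go(.4700,.2636,.0612,-70)
E
```

```text
t7.40 tcp [470.2 264.3  66.4] yaw -70.0 toolz [ 0.001  0.001 -1.   ] F [-0.4 -0.  -0.5] w 18.5
NEED shift [-0.4  0.6  5.2] rot [-0.001 -0.001  0.   ]
```

play_rows([
  [0,0,1.5,0,0,0,255],
  [0,0,1.5,0,0,0,255],
  [0,0,0,0,0,0,255],
])

```text
clock: 7.7
tcp_pos: [0.4699, 0.2647, 0.0631]
orientation: [-3.092, -0.547, -0.001]
contact_force: [-0.1, 1.0, -1.4]
grip_width: 0.0192
```

play_rows([
  [0,0,1.2,0,0,0,255],
  [0,0,0,0,0,0,255],
])

```text
clock: 7.9
tcp_pos: [0.4699, 0.2647, 0.0617]
orientation: [-3.092, -0.547, -0.001]
contact_force: [-0.3, 0.6, -1.2]
grip_width: 0.019
```

play_rows([
  [0,0,1.2,0,0,0,255],
  [0,0,0,0,0,0,255],
])

```text
clock: 8.1
tcp_pos: [0.4699, 0.2651, 0.0612]
orientation: [-3.092, -0.546, -0.001]
contact_force: [-1.8, -0.3, 1.5]
grip_width: 0.0191
```

play_rows([
  [0,0.3,1.2,0,0,0,255],
  [0,0,0,0,0,0,255],
])

```text
clock: 8.3
tcp_pos: [0.4699, 0.2652, 0.0612]
orientation: [-3.092, -0.547, -0.002]
contact_force: [-2.3, -0.1, 1.1]
grip_width: 0.019
```

play_rows([
  [0,0,1.2,0,0,0,255],
  [0,0,0,0,0,0,255],
])

```text
clock: 8.5
tcp_pos: [0.4699, 0.2652, 0.0612]
orientation: [-3.092, -0.546, -0.002]
contact_force: [-1.6, -0.6, 0.3]
grip_width: 0.0192
```

play_rows([
  [0,0,2,0,0,0,255],
])

```text
clock: 8.6
tcp_pos: [0.4701, 0.2654, 0.0606]
orientation: [-3.092, -0.546, -0.003]
contact_force: [-8.7, -5.1, 32.9]
grip_width: 0.0191
```

play_rows([
  [0,0,-3,0,0,0,255],
  [0,0,-8,0,0,0,255],
  [0,0,-14,0,0,0,255],
  [0,0,-14,0,0,0,255],
  [0,0,0,0,0,0,255],
])

```text
clock: 9.1
tcp_pos: [0.4709, 0.2643, 0.102]
orientation: [-3.094, -0.545, -0.004]
contact_force: [0.7, 0.4, -1.9]
grip_width: 0.0188
```

```bash
python3 - <<'E'
from h import *
go(.4782,.0202,.095,-70)
E
```

```text
t9.10 tcp [470.9 264.3 102. ] yaw -70.0 toolz [ 0.002  0.001 -1.   ] F [ 0.7  0.4 -1.9] w 18.8
NEED shift [-76.6 231.9   6.8] rot [ 0.    -0.003 -0.   ]
```

play_rows([
  [-12,37,0,0,0,0,255],
  [-15,45,0,0,0,0,255],
  [-15,45,0,0,0,0,255],
  [-15,45,0,0,0,0,255],
  [-10,32,0,0,0,0,255],
])

```text
clock: 9.6
tcp_pos: [0.4795, 0.0506, 0.1022]
orientation: [-3.085, -0.563, -0.013]
contact_force: [0.9, 0.1, -2.5]
grip_width: 0.0189
```

play_rows([
  [-3,10,0,0,0,0,255],
  [0,0,0,0,0,0,255],
  [0,0,0,0,0,0,255],
])

```text
clock: 9.9
tcp_pos: [0.48, 0.0343, 0.1018]
orientation: [-3.089, -0.549, -0.012]
contact_force: [-0.0, 0.9, -1.7]
grip_width: 0.019
```

```bash
python3 - <<'E'
from h import *
go(.478,.0202,.072,-70)
d=snap('scene','s4');cv2.imwrite('pics/zs4.png',cv2.resize(d['color'][180:250,220:300],None,fx=8,fy=8,interpolation=cv2.INTER_CUBIC))
a=load('scene0')['color'].astype(int);b=np.abs(a-d['color']).sum(2);print(b[195:235,240:285].max(),b[240:275,210:250].max())
E
```

```text
t9.90 tcp [480.   34.3 101.8] yaw -69.9 toolz [ 0.007  0.005 -1.   ] F [-0.   0.9 -1.7] w 19.0
NEED shift [-7.  12.6 29.7] rot [-0.002 -0.008  0.003]
311 498
```

View pics/zs4.png

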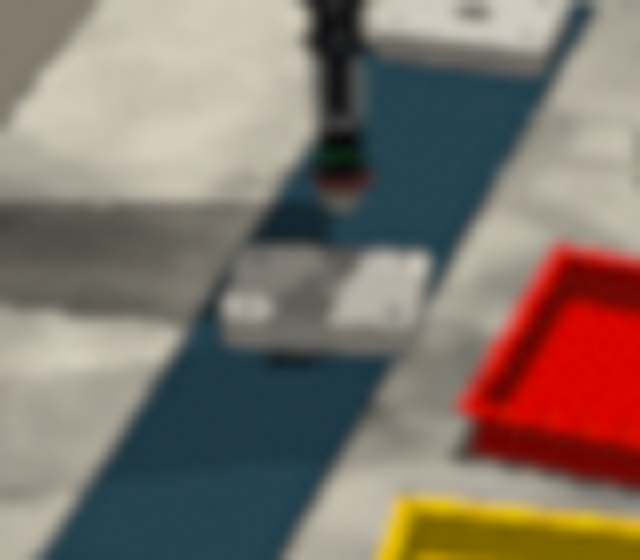

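```bash
python3 - <<'E'
from h import *
cv2.imwrite('pics/w.png',np.hstack([cv2.resize(load(n)['color'][170:300,180:330],None,fx=2.6,fy=2.6) for n in('scene0','s4')]))
E
```

```text
(no output)
```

View pics/w.png

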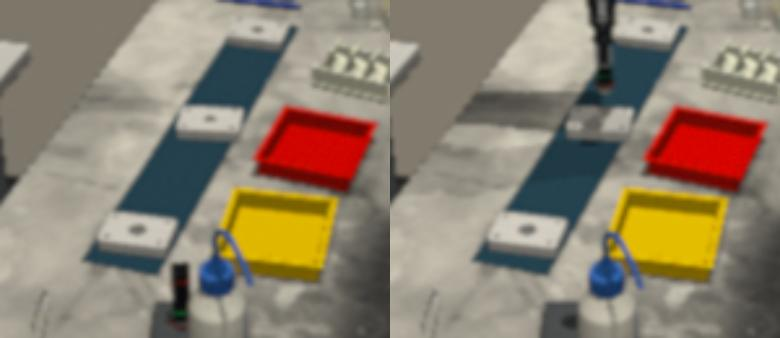

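play_rows([
  [-7,12.5,8,-0.002,-0.008,0.003,255],
  [0,0,10,0,0,0,255],
  [0,0,8,0,0,0,255],
  [0,0,0,0,0,0,255],
])

```text
clock: 10.35
tcp_pos: [0.4777, 0.0241, 0.0731]
orientation: [-3.09, -0.557, 0.0]
contact_force: [0.3, 0.1, -2.0]
grip_width: 0.0191
```

```bash
python3 - <<'E'
from h import *
go(.478,.0202,.072,-70)
E
```

```text
t10.35 tcp [477.7  24.1  73.1] yaw -69.6 toolz [-0.001  0.002 -1.   ] F [ 0.3  0.1 -2. ] w 19.1
NEED shift [-1.   3.7  1.1] rot [-0.002 -0.     0.008]
```

play_rows([
  [-1,3.7,0,-0.002,0,0.005,255],
  [0,0,1,0,0,0,255],
  [0,0,0,0,0,0,255],
])

```text
clock: 10.65
tcp_pos: [0.4778, 0.0209, 0.0715]
orientation: [-3.093, -0.551, 0.001]
contact_force: [-0.4, -0.8, -1.6]
grip_width: 0.0189
```

```bash
python3 - <<'E'
from h import *
go(.478,.0202,.067,-70)
E
```

```text
t10.65 tcp [477.8  20.9  71.5] yaw -69.8 toolz [-0.001  0.    -1.   ] F [-0.4 -0.8 -1.6] w 18.9
NEED shift [-0.1  0.7  4.5] rot [-0.     0.001  0.004]
```

play_rows([
  [0,0.6,1.2,0,0,0,255],
  [0,0,1.2,0,0,0,255],
  [0,0,0,0,0,0,255],
])

```text
clock: 10.95
tcp_pos: [0.4786, 0.0204, 0.0695]
orientation: [-3.093, -0.551, -0.001]
contact_force: [-0.4, 0.6, -1.7]
grip_width: 0.0191
```

play_rows([
  [0,0,1.2,0,0,0,255],
  [0,0,0,0,0,0,255],
])

```text
clock: 11.15
tcp_pos: [0.4787, 0.0204, 0.0683]
orientation: [-3.093, -0.551, -0.002]
contact_force: [-0.2, 0.1, -0.8]
grip_width: 0.0191
```

play_rows([
  [0,0,1.2,0,0,0,255],
  [0,0,0,0,0,0,255],
])

```text
clock: 11.35
tcp_pos: [0.4786, 0.0206, 0.0676]
orientation: [-3.093, -0.551, -0.001]
contact_force: [-0.6, 0.1, 1.5]
grip_width: 0.0188
```

play_rows([
  [0,0,1,0,0,0,255],
  [0,0,0,0,0,0,255],
])

```text
clock: 11.55
tcp_pos: [0.4785, 0.0208, 0.0673]
orientation: [-3.093, -0.551, -0.001]
contact_force: [-1.9, 0.4, 1.9]
grip_width: 0.019
```

play_rows([
  [0,0,1,0,0,0,255],
])

```text
clock: 11.65
tcp_pos: [0.4787, 0.0208, 0.067]
orientation: [3.093, 0.551, 0.001]
contact_force: [-4.4, -0.5, 16.6]
grip_width: 0.0191
```

play_rows([
  [-0.8,0,0.6,0,0,0,255],
  [0,0,0.6,0,0,0,255],
])

```text
clock: 11.85
tcp_pos: [0.4785, 0.0208, 0.067]
orientation: [3.093, 0.551, 0.003]
contact_force: [-4.0, -0.3, 9.1]
grip_width: 0.0193
```

play_rows([
  [1.2,0,0.6,0,0,0,255],
  [0,0,0.6,0,0,0,255],
])

```text
clock: 12.05
tcp_pos: [0.4786, 0.0209, 0.067]
orientation: [3.092, 0.551, -0.0]
contact_force: [-4.0, 0.4, 11.1]
grip_width: 0.0188
```

play_rows([
  [0,0,-5,0,0,0,255],
  [0,0,-12,0,0,0,255],
  [0,0,-14,0,0,0,255],
  [0,0,-8,0,0,0,255],
  [0,0,0,0,0,0,255],
])

```text
clock: 12.55
tcp_pos: [0.4792, 0.0209, 0.1087]
orientation: [3.092, 0.551, 0.002]
contact_force: [-0.4, -0.2, -1.8]
grip_width: 0.0193
```

```bash
python3 - <<'E'
from h import *
go(.4704,-.2274,.095,-70)
E
```

```text
t12.55 tcp [479.2  20.9 108.7] yaw -69.8 toolz [ 0.001 -0.001 -1.   ] F [-0.4 -0.2 -1.8] w 19.3
NEED shift [-94.  230.   13.9] rot [ 0.001 -0.001  0.003]
```

play_rows([
  [-15,36,0,0,0,0,255],
  [-18,45,1,0,0,0,255],
  [-18,45,1,0,0,0,255],
  [-18,45,1,0,0,0,255],
  [-14,32,1,0,0,0,255],
])

```text
clock: 13.05
tcp_pos: [0.4751, -0.1982, 0.1048]
orientation: [-3.088, -0.574, -0.011]
contact_force: [0.8, -0.5, -1.7]
grip_width: 0.0191
```

play_rows([
  [-6,15,0,0,0,0,255],
  [0,0,0,0,0,0,255],
  [0,0,0,0,0,0,255],
])

```text
clock: 13.35
tcp_pos: [0.4727, -0.2215, 0.1036]
orientation: [3.091, 0.558, 0.008]
contact_force: [0.3, 0.2, -1.6]
grip_width: 0.0189
```

```bash
python3 - <<'E'
from h import *
go(.4704,-.2274,.072,-70)
d=snap('scene','s5');cv2.imwrite('pics/w.png',np.hstack([cv2.resize(load(n)['color'][170:300,180:330],None,fx=2.6,fy=2.6) for n in('s4','s5')]))
E
```

```text
t13.35 tcp [ 472.7 -221.5  103.6] yaw -69.5 toolz [ 0.005  0.    -1.   ] F [ 0.3  0.2 -1.6] w 18.9
NEED shift [-4.3  4.7 31.6] rot [ 0.001 -0.005  0.008]
```

View pics/w.png

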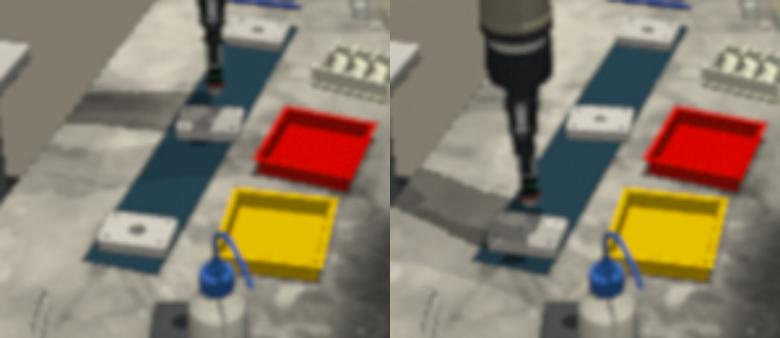

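play_rows([
  [-4.3,4.7,8,0,-0.005,0.008,255],
  [0,0,10,0,0,0,255],
  [0,0,9,0,0,0,255],
  [0,0,0,0,0,0,255],
])

```text
clock: 13.8
tcp_pos: [0.4707, -0.2228, 0.0739]
orientation: [-3.092, -0.557, 0.001]
contact_force: [-0.8, -0.2, -1.5]
grip_width: 0.0188
```

```bash
python3 - <<'E'
from h import *
go(.4704,-.2274,.0695,-70)
E
```

```text
t13.80 tcp [ 470.7 -222.8   73.9] yaw -69.6 toolz [-0.001  0.    -1.   ] F [-0.8 -0.2 -1.5] w 18.8
NEED shift [-1.9  4.2  4.4] rot [-0.     0.001  0.007]
```

play_rows([
  [-1.9,4.2,0,0,0,0.006,255],
  [0,0,1,0,0,0,255],
  [0,0,1,0,0,0,255],
  [0,0,0,0,0,0,255],
])

```text
clock: 14.2
tcp_pos: [0.4707, -0.227, 0.0714]
orientation: [-3.093, -0.548, 0.002]
contact_force: [0.2, -0.5, -1.2]
grip_width: 0.0188
```

```bash
python3 - <<'E'
from h import *
go(.4704,-.2274,.0695,-70)
E
```

```text
t14.20 tcp [ 470.7 -227.    71.4] yaw -69.9 toolz [-0.001  0.001 -1.   ] F [ 0.2 -0.5 -1.2] w 18.8
NEED shift [-0.4  0.3  1.9] rot [-0.001  0.001  0.002]
```

play_rows([
  [-0.4,0.3,1.2,0,0,0,255],
  [0,0,1.2,0,0,0,255],
  [0,0,1.2,0,0,0,255],
  [0,0,1.2,0,0,0,255],
  [0,0,0,0,0,0,255],
])

```text
clock: 14.7
tcp_pos: [0.4708, -0.2277, 0.0668]
orientation: [-3.093, -0.548, -0.0]
contact_force: [0.3, -0.2, -2.2]
grip_width: 0.019
```

play_rows([
  [0,0,1.2,0,0,0,255],
  [0,0,1.2,0,0,0,255],
  [0,0,0,0,0,0,255],
])

```text
clock: 15.0
tcp_pos: [0.4707, -0.2276, 0.0642]
orientation: [-3.093, -0.548, 0.0]
contact_force: [0.5, 0.4, -2.0]
grip_width: 0.0192
```

play_rows([
  [0,0,1.2,0,0,0,255],
  [0,0,1,0,0,0,255],
  [0,0,0,0,0,0,255],
])

```text
clock: 15.3
tcp_pos: [0.4708, -0.2276, 0.0618]
orientation: [-3.093, -0.548, -0.0]
contact_force: [-0.8, -0.2, -1.5]
grip_width: 0.0192
```

play_rows([
  [0,0,1,0,0,0,255],
  [0,0,1,0,0,0,255],
  [0,0,0,0,0,0,255],
])

```text
clock: 15.6
tcp_pos: [0.4708, -0.2275, 0.061]
orientation: [-3.093, -0.548, 0.001]
contact_force: [-2.1, 0.1, 0.8]
grip_width: 0.0192
```

play_rows([
  [0,0,1,0,0,0,255],
  [0,0,1,0,0,0,255],
  [0,0,0,0,0,0,255],
])

```text
clock: 15.9
tcp_pos: [0.4707, -0.2274, 0.0608]
orientation: [-3.093, -0.548, 0.001]
contact_force: [-2.0, 0.5, 1.2]
grip_width: 0.0187
```

play_rows([
  [0,0,1,0,0,0,255],
  [0,0,0.6,0,0,0,255],
  [0,0,0,0,0,0,255],
])

```text
clock: 16.2
tcp_pos: [0.4705, -0.2271, 0.0596]
orientation: [-3.093, -0.548, 0.001]
contact_force: [0.4, 0.9, -1.4]
grip_width: 0.019
```

play_rows([
  [0,0,1,0,0,0,255],
  [0,0,1,0,0,0,255],
  [0,0,0,0,0,0,255],
])

```text
clock: 16.5
tcp_pos: [0.4704, -0.2271, 0.0567]
orientation: [-3.093, -0.548, 0.002]
contact_force: [-0.2, -0.4, -1.9]
grip_width: 0.0191
```

play_rows([
  [0,0,1,0,0,0,255],
  [0,0,1,0,0,0,255],
  [0,0,0,0,0,0,255],
])

```text
clock: 16.8
tcp_pos: [0.4705, -0.2272, 0.0552]
orientation: [-3.093, -0.548, 0.002]
contact_force: [-1.0, 0.1, -1.7]
grip_width: 0.0187
```

play_rows([
  [0,0,1,0,0,0,255],
  [0,0,0.6,0,0,0,255],
  [0,0,0,0,0,0,255],
])

```text
clock: 17.1
tcp_pos: [0.4704, -0.2272, 0.0552]
orientation: [-3.093, -0.547, 0.003]
contact_force: [-0.8, 0.2, -1.8]
grip_width: 0.0191
```

play_rows([
  [0,0,-4,0,0,0,255],
  [0,0,-12,0,0,0,255],
  [0,0,-20,0,0,0,255],
  [0,0,-20,0,0,0,255],
  [0,0,-8,0,0,0,255],
])

```text
clock: 17.6
tcp_pos: [0.4705, -0.2272, 0.122]
orientation: [-3.092, -0.548, 0.003]
contact_force: [0.4, -0.2, -1.3]
grip_width: 0.0192
```

```bash
python3 - <<'E'
from h import *
go(.5745,-.3634,.11,-70)
E
```

```text
t17.60 tcp [ 470.5 -227.2  122. ] yaw -69.9 toolz [-0.002  0.001 -1.   ] F [ 0.4 -0.2 -1.3] w 19.2
NEED shift [ 50.9 163.7  11.7] rot [-0.001  0.002  0.001]
```

play_rows([
  [8,28,0,0,0,0,255],
  [12,38,0,0,0,0,255],
  [12,38,0,0,0,0,255],
  [10,30,0,0,0,0,255],
  [6,16,0,0,0,0,255],
])

```text
clock: 18.1
tcp_pos: [0.5703, -0.3535, 0.1251]
orientation: [3.092, 0.554, 0.001]
contact_force: [0.2, 0.0, -2.2]
grip_width: 0.0191
```

play_rows([
  [2,5,0,0,0,0,255],
  [0,0,0,0,0,0,255],
])

```text
clock: 18.3
tcp_pos: [0.5746, -0.3596, 0.1245]
orientation: [3.092, 0.551, 0.001]
contact_force: [0.0, 0.2, -2.1]
grip_width: 0.019
```

```bash
python3 - <<'E'
from h import *
go(.5745,-.3634,.08,-70)
E
```

```text
t18.30 tcp [ 574.6 -359.6  124.5] yaw -69.8 toolz [ 0.001 -0.001 -1.   ] F [ 0.   0.2 -2.1] w 19.0
NEED shift [-1.5  3.5 44.5] rot [ 0.001 -0.001  0.004]
```

play_rows([
  [-1.5,3.5,12,0.001,-0.001,0.004,255],
  [0,0,14,0,0,0,255],
  [0,0,12,0,0,0,255],
  [0,0,3,0,0,0,255],
  [0,0,0,0,0,0,255],
])

```text
clock: 18.8
tcp_pos: [0.5714, -0.3593, 0.0785]
orientation: [-3.089, -0.548, 0.006]
contact_force: [0.1, 0.3, -0.8]
grip_width: 0.019
```

```bash
python3 - <<'E'
from h import *
go(.5745,-.3634,.07,-70)
E
```

```text
t18.80 tcp [ 571.4 -359.3   78.5] yaw -69.9 toolz [-0.005  0.003 -1.   ] F [ 0.1  0.3 -0.8] w 19.0
NEED shift [1.5 5.  8.4] rot [-0.005  0.003  0.002]
```

play_rows([
  [1.5,5,0,-0.005,0.003,0,255],
  [0,0,0,0,0,0,255],
  [0,0,0,0,0,0,255],
])

```text
clock: 19.1
tcp_pos: [0.5752, -0.3635, 0.0789]
orientation: [3.092, 0.55, 0.001]
contact_force: [-0.2, 0.7, -1.6]
grip_width: 0.0194
```

```bash
python3 - <<'E'
from h import *
go(.5745,-.3634,.058,-70)
E
```

```text
t19.10 tcp [ 575.2 -363.5   78.9] yaw -69.8 toolz [ 0.001 -0.001 -1.   ] F [-0.2  0.7 -1.6] w 19.4
NEED shift [-0.6 -0.4 20.9] rot [ 0.001 -0.     0.003]
```

play_rows([
  [-0.6,-0.3,3,0,0,0,255],
  [0,0,4,0,0,0,255],
  [0,0,4,0,0,0,255],
  [0,0,3,0,0,0,255],
  [0,0,0,0,0,0,255],
])

```text
clock: 19.6
tcp_pos: [0.575, -0.3639, 0.0646]
orientation: [3.091, 0.549, 0.003]
contact_force: [0.7, -0.0, -1.7]
grip_width: 0.0191
```

play_rows([
  [0,0,2,0,0,0,255],
  [0,0,2,0,0,0,255],
  [0,0,1,0,0,0,255],
  [0,0,0,0,0,0,255],
])

```text
clock: 20.0
tcp_pos: [0.5749, -0.3638, 0.059]
orientation: [3.091, 0.549, 0.003]
contact_force: [0.4, -0.6, -1.7]
grip_width: 0.0193
```

play_rows([
  [0,0,1,0,0,0,255],
  [0,0,0.6,0,0,0,255],
  [0,0,0,0,0,0,255],
])

```text
clock: 20.3
tcp_pos: [0.5751, -0.3638, 0.0574]
orientation: [3.091, 0.549, 0.003]
contact_force: [-0.8, 0.2, -1.6]
grip_width: 0.0191
```

play_rows([
  [0,0,0,0,0,0,180],
  [0,0,0,0,0,0,130],
  [0,0,0,0,0,0,110],
  [0,0,0,0,0,0,110],
])

```text
clock: 20.7
tcp_pos: [0.576, -0.3644, 0.0586]
orientation: [3.09, 0.549, 0.006]
contact_force: [-0.0, -0.6, 0.5]
grip_width: 0.0484
```

play_rows([
  [0,0,-15,0,0,0,110],
  [0,0,-25,0,0,0,110],
  [0,0,-35,0,0,0,110],
  [0,0,-25,0,0,0,110],
  [0,0,-5,0,0,0,110],
])

```text
clock: 21.2
tcp_pos: [0.5753, -0.3639, 0.1702]
orientation: [3.09, 0.549, 0.005]
contact_force: [0.1, -0.6, 0.2]
grip_width: 0.0484
```

```bash
python3 - <<'E'
from h import *
go(.49,.264,.15,-90)
d=snap('scene','s6');cv2.imwrite('pics/w.png',cv2.resize(d['color'][170:300,180:330],None,fx=4,fy=4))
E
```

```text
t21.20 tcp [ 575.3 -363.9  170.2] yaw -69.8 toolz [ 0.004 -0.002 -1.   ] F [ 0.1 -0.6  0.2] w 48.4
NEED shift [ 136.1 -618.9   18.4] rot [ 0.003 -0.003  0.352]
```

View pics/w.png

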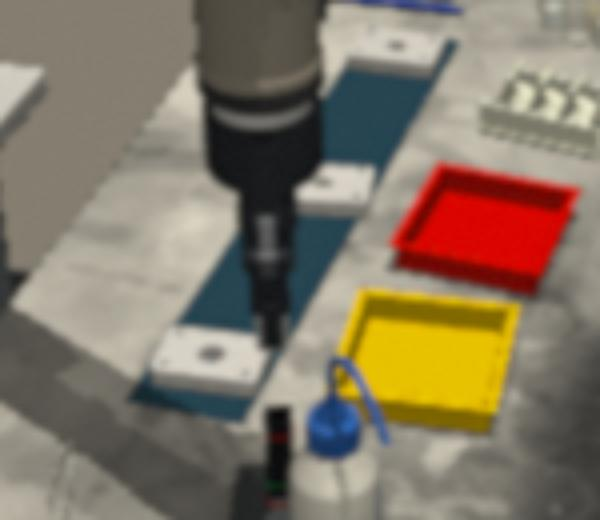

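```bash
python3 - <<'E'
from h import *
d=load('top0');P=pts(d)
psi=np.radians(-8.1);ex=np.array([np.cos(psi),np.sin(psi),0]);ey=np.array([-np.sin(psi),np.cos(psi),0]);ez=np.array([0,0,1.])
v=np.cos(.349)*ex-np.sin(.349)*ez
reg=np.zeros(P.shape[:2],bool);reg[163:202,226:250]=1
q=P[reg];q=q[(q[:,2]<.08)]
X=q@ex;Y=q@ey;S=q@v;Z=q[:,2]
yc=np.median(Y[(Z>.025)]);print('yc',yc)
m=(Z>.022)&(Z<.047)&(abs(Y-yc)<.015)
h,e=np.histogram(S[m],bins=np.arange(.52,.70,.002));
for a,b in zip(e,h): print('%.3f:%d'%(a,b),end=' ')
# y extents of wall-top pixels and rails
for lo,hi,n in((.044,.06,'walls'),(.026,.038,'rail')):
    mm=(Z>lo)&(Z<hi); print(n,np.percentile(Y[mm],[1,3,10,50,90,97,99]).round(4))
mm=(Z>.02); print('X',X[mm].min(),X[mm].max())
# yaw from rails: fit
for sgn in(-1,1):
    mm=(Z>.024)&(Z<.04)&(sgn*(Y-yc)>.026); k=np.polyfit(q[mm,0],q[mm,1],1);print('rail',mm.sum(),np.degrees(np.arctan(k[0])),Y[mm].mean())
E
```

```text
yc 0.2782439995690057
0.520:3 0.522:0 0.524:0 0.526:0 0.528:0 0.530:0 0.532:0 0.534:0 0.536:0 0.538:1 0.540:6 0.542:10 0.544:13 0.546:10 0.548:1 0.550:0 0.552:0 0.554:0 0.556:0 0.558:0 0.560:0 0.562:0 0.564:0 0.566:0 0.568:2 0.570:10 0.572:19 0.574:8 0.576:2 0.578:0 0.580:0 0.582:0 0.584:0 0.586:0 0.588:0 0.590:0 0.592:0 0.594:0 0.596:3 0.598:9 0.600:17 0.602:9 0.604:3 0.606:1 0.608:0 0.610:0 0.612:0 0.614:0 0.616:0 0.618:0 0.620:0 0.622:0 0.624:0 0.626:0 0.628:0 0.630:0 0.632:0 0.634:0 0.636:0 0.638:0 0.640:0 0.642:0 0.644:0 0.646:0 0.648:0 0.650:0 0.652:0 0.654:0 0.656:0 0.658:0 0.660:0 0.662:0 0.664:0 0.666:0 0.668:0 0.670:0 0.672:0 0.674:0 0.676:0 0.678:0 0.680:0 0.682:0 0.684:0 0.686:0 0.688:0 0.690:0 0.692:0 0.694:0 0.696:0 walls [0.2628 0.2637 0.2655 0.2806 0.2939 0.2964 0.298 ]
rail [0.2435 0.2437 0.245  0.2744 0.3132 0.3151 0.316 ]
X 0.5500726349452268 0.6644352863492461
rail 51 -8.04482225080714 0.24571665175788118
rail 30 -6.69321122495535 0.31394198426704023
```

play_rows([
  [6,-30,0,0,0,0,40],
  [9,-45,0,0,0,0,40],
  [9,-45,0,0,0,0,40],
  [9,-45,0,0,0,0,40],
  [9,-45,0,0,0,0,40],
])

```text
clock: 21.75
tcp_pos: [0.5393, -0.1547, 0.1661]
orientation: [3.09, 0.527, 0.001]
contact_force: [0.5, 1.2, -0.1]
grip_width: 0.0725
```

play_rows([
  [9,-45,0,0,0,0,40],
  [9,-45,0,0,0,0,40],
  [9,-45,0,0,0,0,40],
  [9,-45,0,0,0,0,40],
  [9,-45,0,0,0,0,40],
])

```text
clock: 22.25
tcp_pos: [0.5013, 0.0809, 0.1613]
orientation: [3.091, 0.526, -0.008]
contact_force: [1.3, -0.2, 0.2]
grip_width: 0.072
```

```bash
python3 - <<'E'
from h import *
go(.48,.265,.18,-87.5)
print(r.get_obs()['joints'].round(2))
E
```

```text
t22.25 tcp [501.3  80.9 161.3] yaw -70.7 toolz [-0.004 -0.007 -1.   ] F [ 1.3 -0.2  0.2] w 72.0
NEED shift [  40.6 -180.7  -20. ] rot [0.006 0.005 0.293]
[-0.08  0.3  -0.25  2.    0.11  0.85 -1.62]
```

play_rows([
  [9,-42,-4,0,0,0.06,40],
  [6,-43,-4,0,0,0.06,40],
  [4,-43,-4,0,0,0.06,40],
  [2,-36,-4,0,0,0.06,40],
  [0,-10,-4,0,0,0.05,40],
])

```text
clock: 22.75
tcp_pos: [0.4729, 0.2672, 0.1768]
orientation: [3.134, 0.07, -0.017]
contact_force: [-1.1, -0.2, -0.6]
grip_width: 0.0719
```

play_rows([
  [0,0,0,0,-0.15,0,40],
  [0,0,0,0,-0.15,0,40],
  [0,0,0,0,-0.15,0,40],
  [0,0,0,0,-0.15,0,40],
  [0,0,0,0,-0.15,0,40],
])

```text
clock: 23.25
tcp_pos: [0.4665, 0.2732, 0.1788]
orientation: [2.892, 0.083, -1.164]
contact_force: [-0.6, 0.0, -0.1]
grip_width: 0.0718
```

```bash
python3 - <<'E'
from h import *
go(.476,.265,.12,-87.5,-50)
print(r.get_obs()['joints'].round(2))
E
```

```text
t23.25 tcp [466.5 273.2 178.8] yaw -86.7 toolz [-0.692 -0.042 -0.721] F [-0.6  0.  -0.1] w 71.8
NEED shift [47.3  8.7 36.2] rot [ 0.012 -0.107  0.008]
[-0.29  0.75 -0.29  1.44 -0.16  1.65 -2.05]
```

play_rows([
  [8,2,6,0.006,-0.05,0,40],
  [13,2,9,0.006,-0.04,0,40],
  [13,2,9,0,0,0,40],
  [13,2,10,0,0,0,40],
  [0,0,0,0,0,0,40],
])

```text
clock: 23.75
tcp_pos: [0.4728, 0.2628, 0.1104]
orientation: [2.831, 0.066, -1.318]
contact_force: [-0.2, -0.1, 0.9]
grip_width: 0.0718
```

```bash
python3 - <<'E'
from h import *
go(.476,.265,.05,-87.5,-50)
print(r.get_obs()['joints'].round(2))
d=snap('scene','s7');cv2.imwrite('pics/w.png',cv2.resize(d['color'][120:220,220:340],None,fx=6,fy=6,interpolation=cv2.INTER_CUBIC))
E
```

```text
t23.75 tcp [472.8 262.8 110.4] yaw -87.4 toolz [-0.764 -0.034 -0.644] F [-0.2 -0.1  0.9] w 71.8
NEED shift [48.3 -2.  36.4] rot [ 0.001 -0.002  0.002]
[-0.28  0.89 -0.28  1.4  -0.16  1.66 -2.02]
```

View pics/w.png

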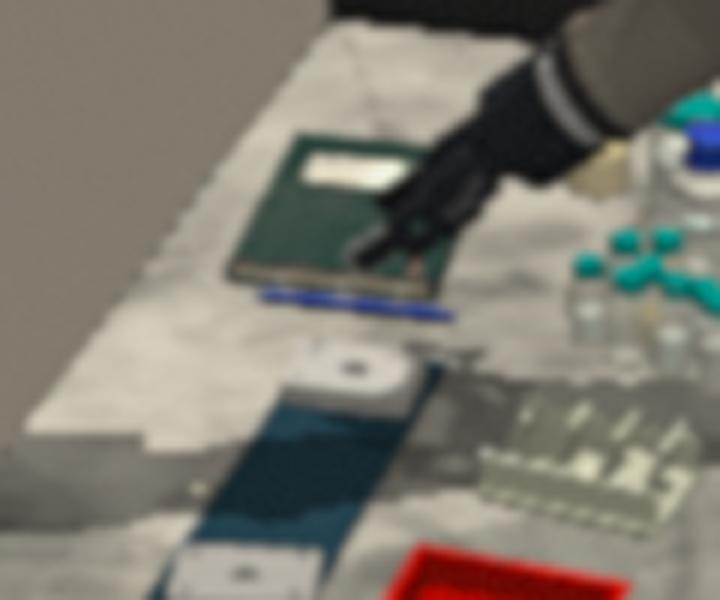

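play_rows([
  [14,0,10,0,0,0,40],
  [18,-1,13,0,0,0,40],
  [16,-1,11,0,0,0,40],
  [6,0,4,0,0,0,40],
  [0,0,0,0,0,0,40],
])

```text
clock: 24.3
tcp_pos: [0.4795, 0.2681, 0.0435]
orientation: [2.837, 0.072, -1.31]
contact_force: [-0.7, 0.5, -0.6]
grip_width: 0.0719
```

```bash
python3 - <<'E'
from h import *
go(.476,.265,.015,-87.5,-50)
d=snap('scene','s7');cv2.imwrite('pics/w.png',cv2.resize(d['color'][140:210,240:320],None,fx=8,fy=8,interpolation=cv2.INTER_CUBIC))
E
```

```text
t24.30 tcp [479.5 268.1  43.5] yaw -87.2 toolz [-0.76  -0.034 -0.649] F [-0.7  0.5 -0.6] w 71.9
NEED shift [19.3  3.  21.3] rot [ 0.    -0.008  0.007]
```

View pics/w.png

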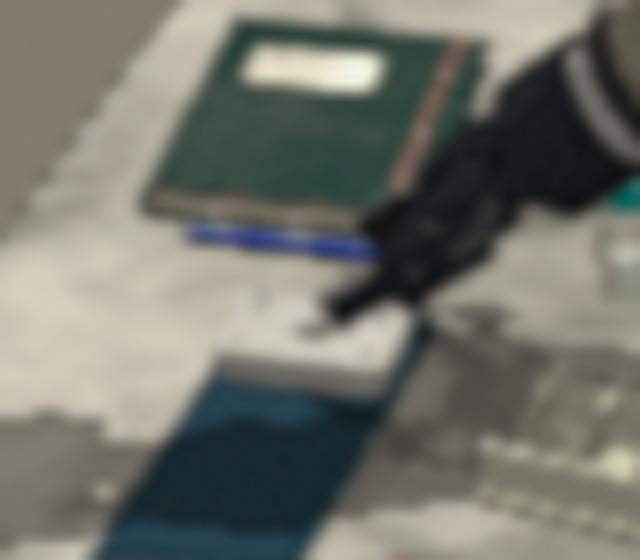

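play_rows([
  [6,3,6,0,-0.008,0.005,40],
  [6,0,6,0,0,0,40],
  [2,0,2,0,0,0,40],
  [0,0,0,0,0,0,40],
])

```text
clock: 24.75
tcp_pos: [0.4786, 0.2651, 0.0237]
orientation: [2.832, 0.064, -1.319]
contact_force: [-0.1, 0.3, -0.3]
grip_width: 0.0714
```

```bash
python3 - <<'E'
from h import *
go(.476,.265,.010,-87.5,-50)
E
```

```text
t24.75 tcp [478.6 265.1  23.7] yaw -87.4 toolz [-0.765 -0.033 -0.644] F [-0.1  0.3 -0.3] w 71.4
NEED shift [ 8.8 -0.  10.8] rot [-0.    -0.001  0.002]
```

play_rows([
  [4,0,4,0,0,0,40],
  [2,0,3,0,0,0,40],
  [0,0,0,0,0,0,40],
])

```text
clock: 25.05
tcp_pos: [0.4773, 0.2653, 0.0143]
orientation: [2.833, 0.065, -1.318]
contact_force: [0.1, 0.4, -0.1]
grip_width: 0.0721
```

play_rows([
  [1.5,0,1.5,0,0,0,40],
  [0,0,0,0,0,0,40],
])

```text
clock: 25.25
tcp_pos: [0.4771, 0.2653, 0.0122]
orientation: [2.833, 0.065, -1.317]
contact_force: [-1.1, 0.3, 0.5]
grip_width: 0.0722
```

play_rows([
  [1,0,1,0,0,0,40],
  [0,0,0,0,0,0,40],
])

```text
clock: 25.45
tcp_pos: [0.4772, 0.2654, 0.0108]
orientation: [2.833, 0.065, -1.317]
contact_force: [0.3, 0.2, 0.8]
grip_width: 0.0721
```

play_rows([
  [0,0,0,0,0,0,90],
  [0,0,0,0,0,0,140],
  [0,0,0,0,0,0,160],
  [0,0,0,0,0,0,160],
], force=60)

```text
clock: 25.85
tcp_pos: [0.4776, 0.2656, 0.0112]
orientation: [2.834, 0.065, -1.316]
contact_force: [0.2, -0.1, 0.5]
grip_width: 0.054
```

```bash
python3 - <<'E'
from h import *
go(.476,.265,.010,-87.5,-50)
d=snap('scene','s7');cv2.imwrite('pics/w.png',cv2.resize(d['color'][140:210,240:320],None,fx=8,fy=8,interpolation=cv2.INTER_CUBIC))
E
```

```text
t25.85 tcp [477.6 265.6  11.2] yaw -87.4 toolz [-0.763 -0.032 -0.646] F [ 0.2 -0.1  0.5] w 54.0
NEED shift [-0.1  0.5  2.1] rot [-0.001 -0.004  0.003]
```

View pics/w.png

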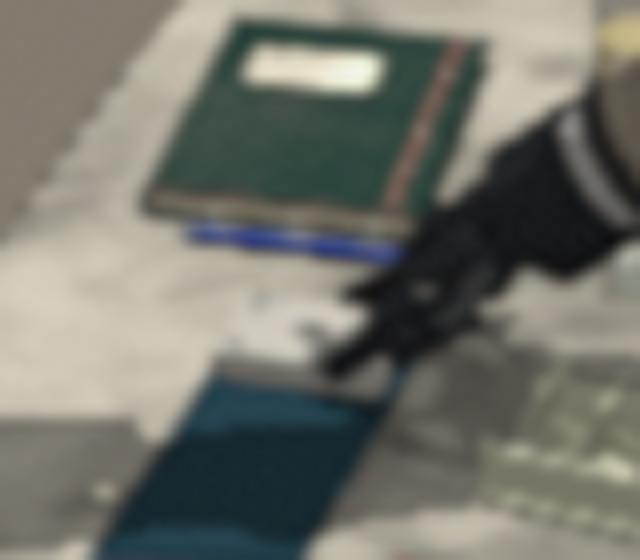

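play_rows([
  [-4,0,-3,0,0,0,160],
  [-10,0,-8,0,0,0,160],
  [-25,0,-20,0,0,0,160],
  [-25,0,-20,0,0,0,160],
  [-25,0,-20,0,0,0,160],
], force=80)

```text
clock: 26.4
tcp_pos: [0.4718, 0.2634, 0.1259]
orientation: [2.826, 0.062, -1.324]
contact_force: [0.4, -1.0, -1.0]
grip_width: 0.0536
```

```bash
python3 - <<'E'
from h import *
go(.60,.20,.20,-98,20)
d=snap('scene','s8');cv2.imwrite('pics/w.png',cv2.resize(d['color'][100:220,220:360],None,fx=5,fy=5,interpolation=cv2.INTER_CUBIC))
E
```

```text
t26.40 tcp [471.8 263.4 125.9] yaw -87.4 toolz [-0.768 -0.035 -0.64 ] F [ 0.4 -1.  -1. ] w 53.6
NEED shift [  23.3   69.2 -143.5] rot [0.053 1.222 0.189]
```

View pics/w.png

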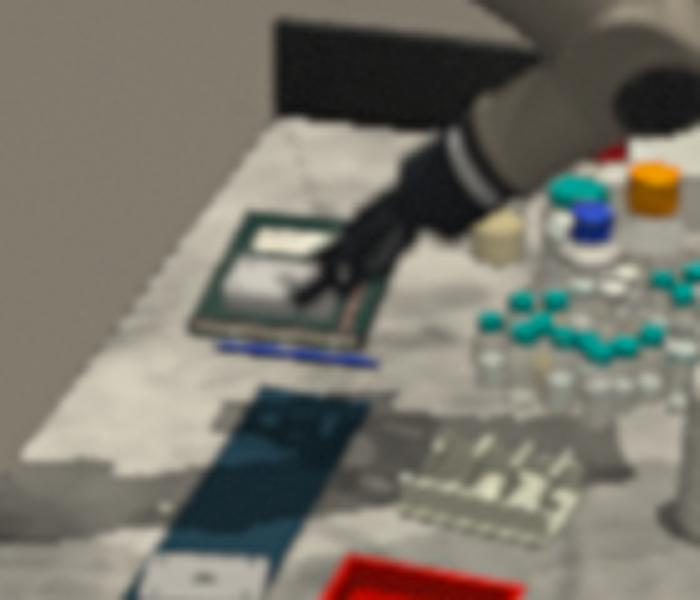

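play_rows([
  [-16,0,-14,0.006,0.14,0.02,160],
  [-16,0,-14,0.006,0.14,0.02,160],
  [-10,8,-10,0.006,0.14,0.02,160],
  [10,12,0,0.006,0.14,0.02,160],
  [20,12,0,0.006,0.14,0.02,160],
])

```text
clock: 26.95
tcp_pos: [0.4967, 0.2331, 0.1762]
orientation: [3.116, -0.092, -0.243]
contact_force: [-0.0, 0.7, -2.0]
grip_width: 0.0538
```

```bash
python3 - <<'E'
from h import *
go(.62,.20,.18,-98,20)
print(r.get_obs()['joints'].round(2))
E
```

```text
t26.95 tcp [496.7 233.1 176.2] yaw -93.3 toolz [-0.155 -0.011 -0.988] F [-0.   0.7 -2. ] w 53.8
NEED shift [123.   26.1 -22.5] rot [0.012 0.503 0.085]
[-0.34  0.42 -0.23  1.79  0.02  1.07 -2.19]
```

play_rows([
  [25,5,-4,0.003,0.1,0.02,160],
  [26,5,2,0.003,0.1,0.02,160],
  [26,5,3,0.003,0.1,0.02,160],
  [22,5,6,0,0.1,0.015,160],
  [10,2,4,0,0.09,0.01,160],
])

```text
clock: 27.45
tcp_pos: [0.6065, 0.1984, 0.1761]
orientation: [3.059, -0.224, 0.559]
contact_force: [1.2, -1.2, -1.9]
grip_width: 0.0535
```

play_rows([
  [0,0,0,0,0,0,160],
  [0,0,0,0,0,0,160],
])

```text
clock: 27.65
tcp_pos: [0.6037, 0.1983, 0.1762]
orientation: [3.058, -0.221, 0.554]
contact_force: [0.6, -0.5, -1.9]
grip_width: 0.0535
```

```bash
python3 - <<'E'
from h import *
go(.62,.20,.18,-98,20)
print(r.get_obs()['joints'].round(2))
d=snap('scene','s9');cv2.imwrite('pics/w.png',cv2.resize(d['color'][100:220,250:390],None,fx=5,fy=5,interpolation=cv2.INTER_CUBIC))
E
```

```text
t27.65 tcp [603.7 198.3 176.2] yaw -98.3 toolz [ 0.347 -0.05  -0.936] F [ 0.6 -0.5 -1.9] w 53.5
NEED shift [16.2 -4.   2. ] rot [ 0.001 -0.009 -0.004]
[-0.5   0.34 -0.04  1.96  0.43  0.6  -2.57]
```

View pics/w.png

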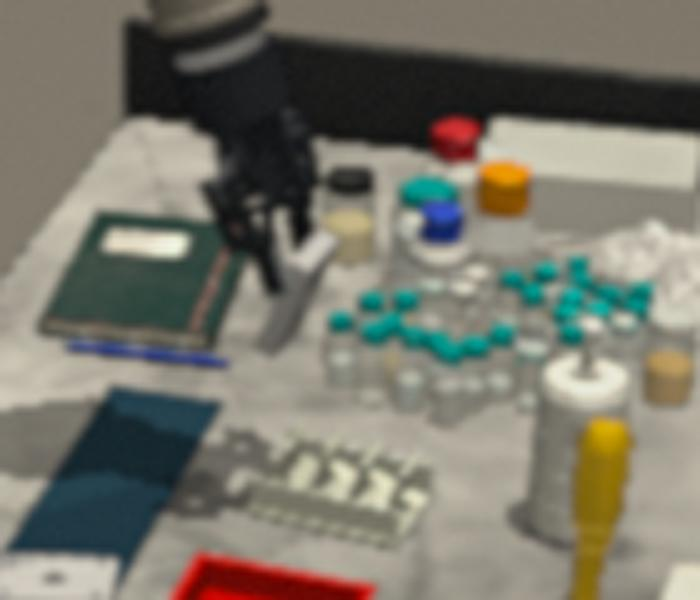

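```bash
cat >> h.py <<'E'
R0=R.from_rotvec([2.834,0.065,-1.316]);REL=R0.inv().apply(np.array([.4699,.2656,.010])-np.array([.4776,.2656,.0112]))
PX=R0.inv().apply([np.cos(np.radians(2.6)),np.sin(np.radians(2.6)),0])
def plate():
    o=r.get_obs();A=R.from_rotvec(o['orientation']);c=o['tcp_pos']+A.apply(REL);u=A.apply(PX)
    psi=np.radians(-8.1);ex=np.array([np.cos(psi),np.sin(psi),0]);ey=np.array([-np.sin(psi),np.cos(psi),0])
    lean=np.degrees(np.arctan2(u@ex,u[2]))
    print('t%.2f'%o['clock'],'centre',(c*1000).round(1),'lean %.1f'%lean,'side %.1f'%np.degrees(np.arcsin(u@ey)),'F',o['contact_force'].round(1))
    return c,A,u
def goplate(t):
    c,A,u=plate();print('tool shift',(A.inv().apply(np.array(t)-c)*1000).round(1))
    o=r.get_obs();print('rot to target',(A.inv()*Rt(-98.1,20)).as_rotvec().round(3))
E
python3 - <<'E'
from h import *
u=np.array([np.sin(.349)*.99,-np.sin(.349)*.141,np.cos(.349)])
b=np.array([.6516,.1914,.051]);print(b+.09*u)
goplate(b+.075*u)
d=snap('top','t9');cv2.imwrite('pics/w.png',cv2.resize(d['color'][150:230,190:290],None,fx=6,fy=6,interpolation=cv2.INTER_CUBIC))
E
```

```text
[0.68206848 0.18706055 0.13557436]
t27.70 centre [602.3 199.  168.4] lean 19.7 side -0.0 F [ 0.1 -0.1 -1.6]
tool shift [54.2  0.4 70.4]
rot to target [ 0.001 -0.009 -0.003]
```

View pics/w.png

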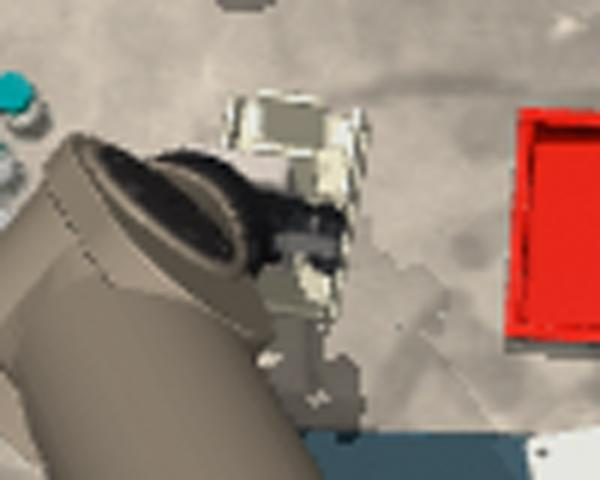

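play_rows([
  [14,0,8,0,-0.005,0,160],
  [16,0,18,0,0,0,160],
  [14,0,20,0,0,0,160],
  [6,0,14,0,0,0,160],
  [0,0,4,0,0,0,160],
])

```text
clock: 28.25
tcp_pos: [0.6759, 0.1898, 0.1341]
orientation: [3.065, -0.224, 0.543]
contact_force: [0.5, 0.1, -1.8]
grip_width: 0.0535
```

play_rows([
  [0,0,0,0,0,0,160],
  [0,0,0,0,0,0,160],
])

```text
clock: 28.45
tcp_pos: [0.6747, 0.1898, 0.1332]
orientation: [3.065, -0.224, 0.538]
contact_force: [-0.2, 1.0, -1.5]
grip_width: 0.0533
```

```bash
python3 - <<'E'
from h import *
u=np.array([np.sin(.349)*.99,-np.sin(.349)*.141,np.cos(.349)])
b=np.array([.6516,.1914,.051])
goplate(b+.055*u)
d=snap('scene','s9');cv2.imwrite('pics/w.png',cv2.resize(d['color'][130:230,270:370],None,fx=6,fy=6,interpolation=cv2.INTER_CUBIC))
E
```

```text
t28.45 centre [673.3 190.3 125.6] lean 20.3 side -0.2 F [-0.2  1.  -1.5]
tool shift [-10.4   2.1  20.6]
rot to target [-0.002  0.002 -0.005]
```

View pics/w.png

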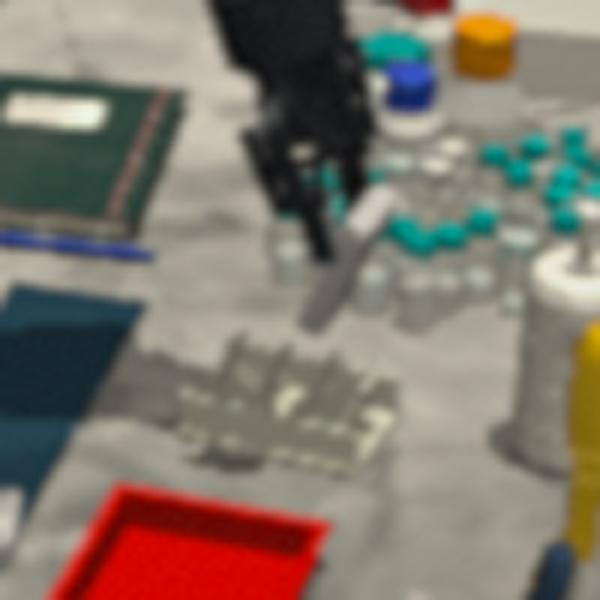

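play_rows([
  [-3,2,6,0,0.002,-0.005,160],
  [-4,0,8,0,0,0,160],
  [-3,0,5,0,0,0,160],
  [0,0,0,0,0,0,160],
])

```text
clock: 28.9
tcp_pos: [0.6699, 0.1895, 0.1116]
orientation: [3.065, -0.212, 0.543]
contact_force: [-1.0, 0.5, -1.5]
grip_width: 0.0537
```

```bash
python3 - <<'E'
from h import *
u=np.array([np.sin(.349)*.99,-np.sin(.349)*.141,np.cos(.349)])
b=np.array([.6516,.1914,.051])
goplate(b+.047*u)
d=snap('scene','s10');c,A,uu=plate()
v=np.cross(A.as_matrix()[:,1],uu); y=A.as_matrix()[:,1]
im=cv2.resize(d['color'][130:230,270:370],None,fx=6,fy=6,interpolation=cv2.INTER_CUBIC)
def dot(p,col):
    a,bb=proj(d,p);cv2.circle(im,(int((a-270+.5)*6),int((bb-130+.5)*6)),3,col,-1)
for s in(-1,1):
  for t in(-1,1):
    for w in(-1,1): dot(c+.042*s*uu+.028*t*y+.008*w*v,(0,0,255) if s<0 else (255,0,0))
cv2.imwrite('pics/w.png',im)
E
```

```text
t28.90 centre [668.5 190.  104. ] lean 20.1 side -0.0 F [-1.   0.5 -1.5]
tool shift [-3.8  1.1  8. ]
rot to target [-0.004 -0.001  0.002]
t28.95 centre [668.8 190.1 104.4] lean 20.1 side -0.1 F [-0.9  0.1 -1.9]
```

View pics/w.png

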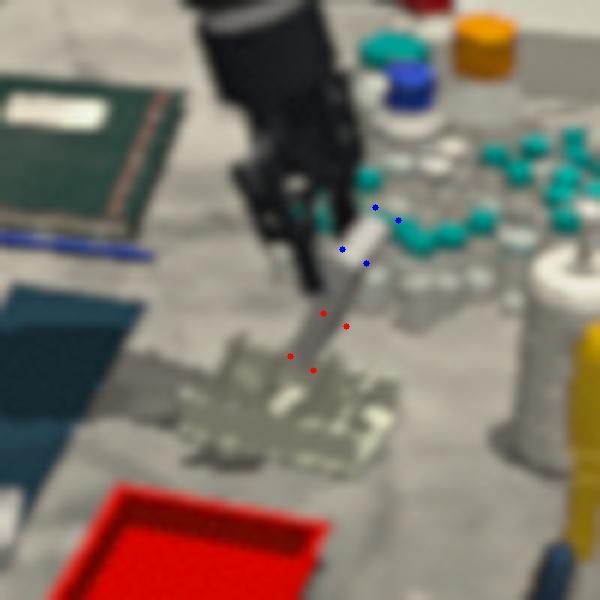

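play_rows([
  [-2,1,4,-0.004,0,0,160],
  [-2,0,4,0,0,0,160],
  [0,0,0,0,0,0,160],
])

```text
clock: 29.25
tcp_pos: [0.6692, 0.189, 0.1028]
orientation: [3.062, -0.213, 0.543]
contact_force: [-0.5, -0.5, -1.8]
grip_width: 0.0535
```

```bash
cat >> h.py <<'E'
U=np.array([np.sin(.349)*.99,-np.sin(.349)*.141,np.cos(.349)]);B=np.array([.6516,.1914,.051])
def rem():
    c,A,u=plate();e=(c-B);V=np.array([np.cos(.349)*.99,-np.cos(.349)*.141,-np.sin(.349)]);W=np.array([.141,.99,0])
    print('along u %.1f  across v %.1f  y %.1f'%tuple(1e3*np.array([e@U,e@V,e@W])),'moment',r.get_obs()['moment'].round(2))
E
python3 - <<'E'
from h import *
goplate(B+.036*U);rem()
E
```

```text
t29.25 centre [667.8 189.5  95.2] lean 20.1 side 0.1 F [-0.5 -0.5 -1.8]
tool shift [-7.3  0.4  8.3]
rot to target [-0.    -0.002  0.002]
t29.25 centre [667.8 189.5  95.2] lean 20.1 side 0.1 F [-0.5 -0.5 -1.8]
along u 47.1  across v 0.2  y 0.4 moment [ 0.06  0.47 -0.02]
```

play_rows([
  [-3.2,0,3.8,0,0,0,160],
  [-3.2,0,3.8,0,0,0,160],
  [0,0,0,0,0,0,160],
])

```text
clock: 29.55
tcp_pos: [0.6658, 0.1895, 0.0927]
orientation: [3.062, -0.213, 0.544]
contact_force: [-0.1, 0.1, -2.2]
grip_width: 0.0535
```

```bash
python3 - <<'E'
from h import *
rem()
d=snap('scene','s10');cv2.imwrite('pics/w.png',cv2.resize(d['color'][140:220,280:360],None,fx=7,fy=7,interpolation=cv2.INTER_CUBIC))
E
```

```text
t29.55 centre [664.3 190.1  85.1] lean 20.0 side 0.1 F [-0.1  0.1 -2.2]
along u 36.4  across v 0.3  y 0.5 moment [ 0.04  0.44 -0.  ]
```

View pics/w.png

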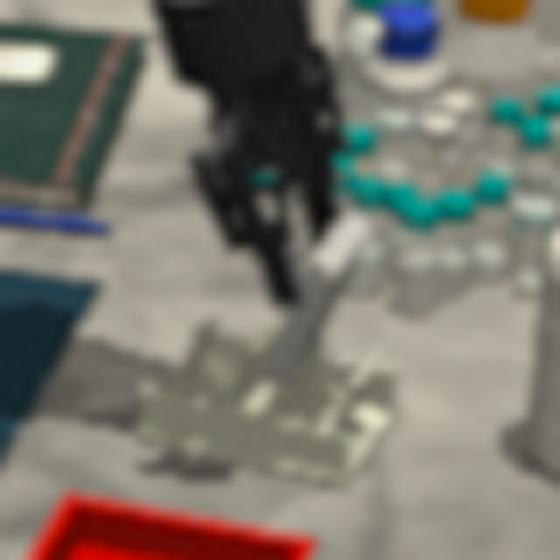

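Entering the slot without force. Continue down the slot.

play_rows([
  [-3.2,0,3.8,0,0,0,160],
  [-3.2,0,3.8,0,0,0,160],
  [0,0,0,0,0,0,160],
])

```text
clock: 29.9
tcp_pos: [0.6625, 0.1903, 0.0832]
orientation: [3.062, -0.214, 0.545]
contact_force: [0.4, -1.0, -1.4]
grip_width: 0.0539
```

play_rows([
  [-3.2,0,3.8,0,0,0,160],
  [-3.2,0,3.8,0,0,0,160],
  [0,0,0,0,0,0,160],
])

```text
clock: 30.2
tcp_pos: [0.6588, 0.1908, 0.073]
orientation: [3.062, -0.213, 0.545]
contact_force: [0.4, 0.2, -1.6]
grip_width: 0.0533
```

```bash
python3 - <<'E'
from h import *
rem()
E
```

```text
t30.20 centre [657.3 191.4  65.4] lean 20.0 side 0.1 F [ 0.4  0.2 -1.6]
along u 15.4  across v 0.4  y 0.8 moment [0.06 0.5  0.01]
```

play_rows([
  [-3.2,0.3,3.8,0,0,0,160],
  [-2,0,2.3,0,0,0,160],
  [0,0,0,0,0,0,160],
])

```text
clock: 30.5
tcp_pos: [0.6557, 0.191, 0.0648]
orientation: [3.062, -0.213, 0.545]
contact_force: [0.0, 0.2, -1.1]
grip_width: 0.0537
```

play_rows([
  [-1.3,0,1.6,0,0,0,160],
  [-1.3,0,1.6,0,0,0,160],
  [0,0,0,0,0,0,160],
])

```text
clock: 30.8
tcp_pos: [0.6555, 0.1912, 0.0627]
orientation: [3.062, -0.213, 0.549]
contact_force: [-1.8, -1.0, -2.1]
grip_width: 0.0534
```

```bash
python3 - <<'E'
from h import *
rem()
d=snap('scene','s10');cv2.imwrite('pics/w.png',cv2.resize(d['color'][140:220,280:360],None,fx=7,fy=7,interpolation=cv2.INTER_CUBIC))
E
```

```text
t30.80 centre [654.1 191.8  55.1] lean 19.9 side 0.1 F [-1.8 -1.  -2.1]
along u 4.6  across v 0.9  y 0.7 moment [0.08 0.85 0.03]
```

View pics/w.png

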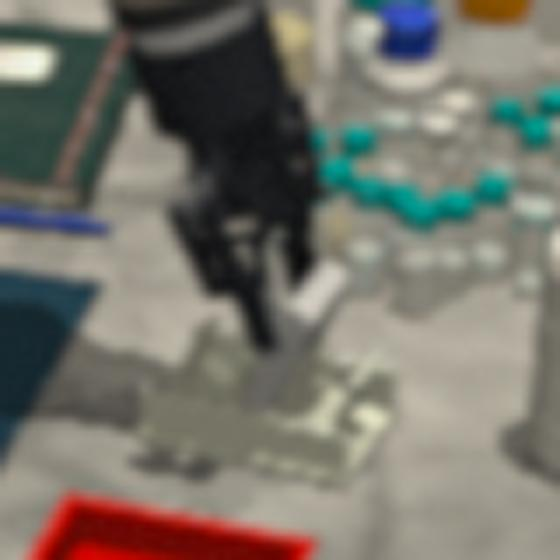

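play_rows([
  [-1,0,1.2,0,0,0,160],
  [0,0,0,0,0,0,160],
])

```text
clock: 31.05
tcp_pos: [0.6555, 0.1913, 0.0626]
orientation: [3.061, -0.213, 0.552]
contact_force: [-1.1, 0.8, -1.1]
grip_width: 0.0534
```

play_rows([
  [-1,0,1.2,0,0,0,160],
])

```text
clock: 31.15
tcp_pos: [0.6556, 0.1913, 0.0624]
orientation: [3.061, -0.213, 0.554]
contact_force: [-8.6, -2.7, 18.9]
grip_width: 0.0534
```

```bash
python3 - <<'E'
from h import *
rem()
E
```

```text
t31.15 centre [654.2 191.9  54.7] lean 19.7 side 0.0 F [-8.6 -2.7 18.9]
along u 4.3  across v 1.1  y 0.8 moment [-0.66  0.74 -0.08]
```

play_rows([
  [0,0,0,0,0,0,110],
  [0,0,0,0,0,0,80],
  [0,0,0,0,0,0,50],
  [0,0,0,0,0,0,50],
])

```text
clock: 31.55
tcp_pos: [0.6564, 0.1917, 0.0626]
orientation: [3.062, -0.214, 0.557]
contact_force: [-0.6, 0.5, -0.4]
grip_width: 0.0685
```

```bash
python3 - <<'E'
from h import *
rem();go(.6,.2,.2,-98,20)
d=snap('scene','s11');cv2.imwrite('pics/w.png',cv2.resize(d['color'][140:220,280:360],None,fx=7,fy=7,interpolation=cv2.INTER_CUBIC))
E
```

```text
t31.55 centre [655.  192.2  54.9] lean 19.6 side -0.0 F [-0.6  0.5 -0.4]
along u 4.8  across v 1.7  y 1.3 moment [ 0.06  0.37 -0.02]
t31.55 tcp [656.4 191.7  62.6] yaw -98.0 toolz [ 0.349 -0.046 -0.936] F [-0.6  0.5 -0.4] w 68.5
NEED shift [  -5.    -0.8 -148.7] rot [-0.003 -0.01  -0.   ]
```

View pics/w.png

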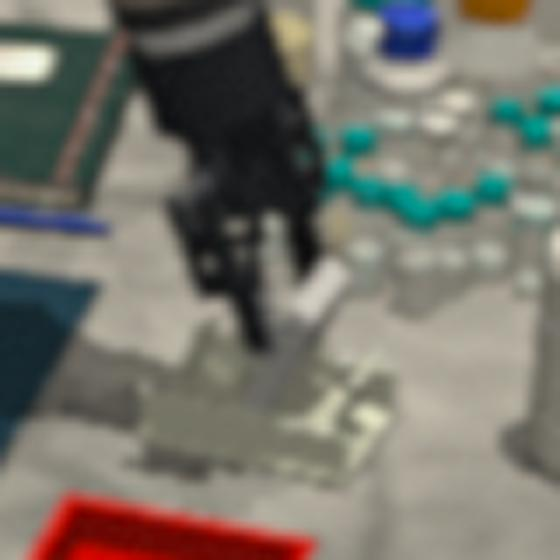

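Released; the plate leans on the rear wall. Withdraw along the tool axis.

play_rows([
  [0,0,-8,0,0,0,50],
  [0,0,-20,0,0,0,50],
  [0,0,-35,0,0,0,50],
  [0,0,-40,0,0,0,50],
  [0,0,-30,0,0,0,50],
])

```text
clock: 32.1
tcp_pos: [0.6068, 0.1965, 0.1873]
orientation: [3.059, -0.214, 0.545]
contact_force: [1.2, 0.6, 0.7]
grip_width: 0.0682
```

```bash
python3 - <<'E'
from h import *
go(.4782,.0205,.15,-79)
d=snap('scene','s11');cv2.imwrite('pics/w.png',cv2.resize(d['color'][130:270,200:360],None,fx=5,fy=4.2,interpolation=cv2.INTER_CUBIC))
E
```

```text
t32.10 tcp [606.8 196.5 187.3] yaw -98.0 toolz [ 0.342 -0.051 -0.938] F [1.2 0.6 0.7] w 68.2
NEED shift [-109.6  192.1    0. ] rot [ 0.061 -0.349 -0.328]
```

View pics/w.png

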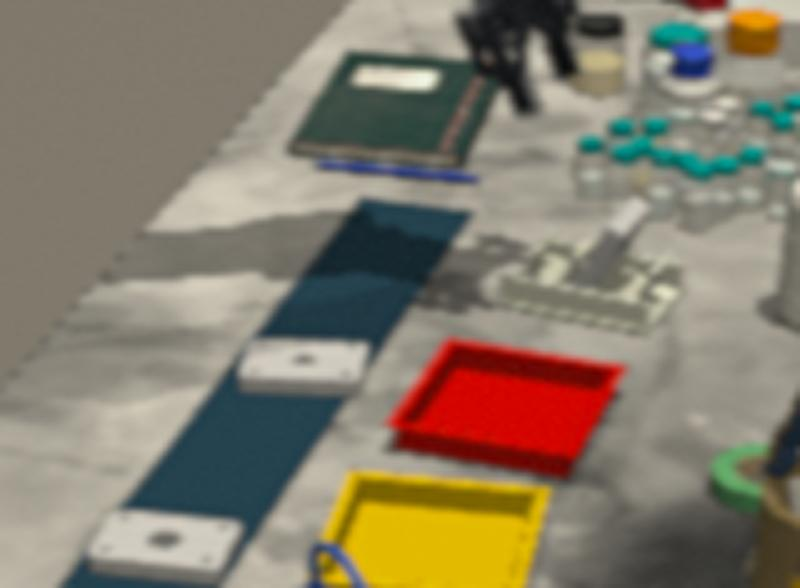

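play_rows([
  [-20,34,0,0.01,-0.08,-0.07,40],
  [-25,38,0,0.01,-0.08,-0.07,40],
  [-25,38,0,0.01,-0.08,-0.07,40],
  [-25,38,0,0.01,-0.08,-0.07,40],
  [-10,25,0,0,-0.02,-0.04,40],
])

```text
clock: 32.65
tcp_pos: [0.5037, 0.0309, 0.1773]
orientation: [3.12, 0.328, 0.022]
contact_force: [0.8, -0.2, -0.5]
grip_width: 0.0721
```

```bash
python3 - <<'E'
from h import *
go(.4782,.0205,.12,-79)
d=snap('top','t12');P=pts(d);z=P[...,2]
m=(z>.010)&(z<.030);m[:212]=0;m[265:]=0;m[:,:190]=0;m[:,400:]=0
n,l,s,cc=cv2.connectedComponentsWithStats(m.astype(np.uint8))
for i in range(1,n):
    if s[i,4]>100:
        q=P[l==i];print(s[i],cv2.minAreaRect((q[:,:2]*1000).astype(np.float32)))
cv2.imwrite('pics/w.png',d['color'])
E
```

```text
t32.65 tcp [503.7  30.9 177.3] yaw -78.0 toolz [ 0.014 -0.002 -1.   ] F [ 0.8 -0.2 -0.5] w 72.1
NEED shift [-27.9   4.5  57. ] rot [ 0.005 -0.013  0.018]
[355 224  19  27 417] ((470.0348205566406, -228.06802368164062), (84.95023345947266, 56.419376373291016), 5.095667362213135)
```

View pics/w.png

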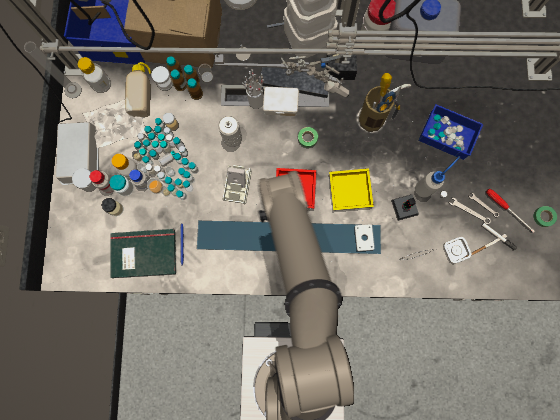

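play_rows([
  [-20,3,10,0.005,-0.013,0.01,40],
  [-8,1,30,0,0,0,40],
  [0,0,40,0,0,0,40],
  [0,0,35,0,0,0,40],
  [0,0,10,0,0,0,40],
])

```text
clock: 33.2
tcp_pos: [0.4811, 0.0134, 0.0533]
orientation: [3.124, 0.295, 0.019]
contact_force: [-0.4, -0.1, 0.1]
grip_width: 0.0718
```

play_rows([
  [0,0,0,0,0,0,40],
])

```text
clock: 33.3
tcp_pos: [0.4804, 0.0135, 0.0526]
orientation: [3.124, 0.295, 0.016]
contact_force: [0.0, -0.5, 1.4]
grip_width: 0.0717
```

```bash
python3 - <<'E'
from h import *
go(.4785,.0206,.03,-79)
d=snap('scene','s12');cv2.imwrite('pics/w.png',cv2.resize(d['color'][170:250,220:300],None,fx=7,fy=7,interpolation=cv2.INTER_CUBIC))
E
```

```text
t33.30 tcp [480.4  13.5  52.6] yaw -79.2 toolz [ 0.011 -0.002 -1.   ] F [ 0.  -0.5  1.4] w 71.7
NEED shift [-0.8 -7.4 22.5] rot [ 0.004 -0.01  -0.004]
```

View pics/w.png

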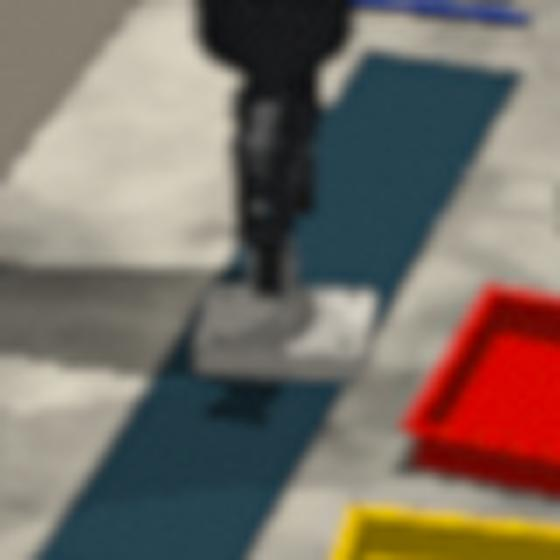

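play_rows([
  [-1,-7.4,0,0.004,-0.01,0,40],
  [0,0,8,0,0,0,40],
  [0,0,10,0,0,0,40],
  [0,0,4,0,0,0,40],
  [0,0,0,0,0,0,40],
])

```text
clock: 33.85
tcp_pos: [0.4824, 0.0225, 0.0342]
orientation: [-3.127, -0.297, -0.014]
contact_force: [0.1, -0.2, 0.0]
grip_width: 0.072
```

```bash
python3 - <<'E'
from h import *
go(.4785,.0206,.01,-79)
E
```

```text
t33.85 tcp [482.4  22.5  34.2] yaw -79.2 toolz [ 0.009  0.001 -1.   ] F [ 0.1 -0.2  0. ] w 72.0
NEED shift [-4.4  1.2 24.1] rot [ 0.001 -0.009 -0.003]
```

play_rows([
  [-4,1,6,0,-0.009,0,40],
  [0,0,8,0,0,0,40],
  [0,0,6,0,0,0,40],
  [0,0,2,0,0,0,40],
  [0,0,0,0,0,0,40],
])

```text
clock: 34.35
tcp_pos: [0.4781, 0.0202, 0.0099]
orientation: [3.127, 0.296, -0.002]
contact_force: [-0.1, 0.4, -0.1]
grip_width: 0.072
```

play_rows([
  [0,0,3,0,0,0,40],
  [0,0,2,0,0,0,40],
  [0,0,0,0,0,0,40],
])

```text
clock: 34.65
tcp_pos: [0.4783, 0.0203, 0.0046]
orientation: [3.127, 0.295, -0.002]
contact_force: [0.0, -0.5, 0.4]
grip_width: 0.072
```

```bash
python3 - <<'E'
from h import *
go(.4785,.0206,.0,-79)
E
```

```text
t34.65 tcp [478.3  20.3   4.6] yaw -79.2 toolz [-0.001 -0.001 -1.   ] F [ 0.  -0.5  0.4] w 72.0
NEED shift [ 0.3 -0.3  4.6] rot [ 0.001  0.001 -0.004]
```

play_rows([
  [0,0,2.5,0,0,0,40],
  [0,0,0,0,0,0,90],
  [0,0,0,0,0,0,140],
  [0,0,0,0,0,0,160],
  [0,0,0,0,0,0,160],
], force=70)

```text
clock: 35.15
tcp_pos: [0.4786, 0.0204, 0.0028]
orientation: [3.127, 0.296, -0.0]
contact_force: [0.7, 0.1, -1.4]
grip_width: 0.0544
```

play_rows([
  [0,0,-5,0,0,0,160],
  [0,0,-15,0,0,0,160],
  [0,0,-35,0,0,0,160],
  [0,0,-35,0,0,0,160],
  [0,0,-15,0,0,0,160],
])

```text
clock: 35.65
tcp_pos: [0.4757, 0.0202, 0.1092]
orientation: [3.127, 0.296, -0.013]
contact_force: [1.2, -0.3, -0.9]
grip_width: 0.0538
```

```bash
python3 - <<'E'
from h import *
go(.6285,-.1841,.12,-84)
d=snap('scene','s12');cv2.imwrite('pics/w.png',cv2.resize(d['color'][150:290,200:340],None,fx=4,fy=4,interpolation=cv2.INTER_CUBIC))
E
```

```text
t35.65 tcp [475.7  20.2 109.2] yaw -79.2 toolz [-0.008 -0.002 -1.   ] F [ 1.2 -0.3 -0.9] w 53.8
NEED shift [111.6 229.3 -11.7] rot [0.001 0.009 0.084]
```

View pics/w.png

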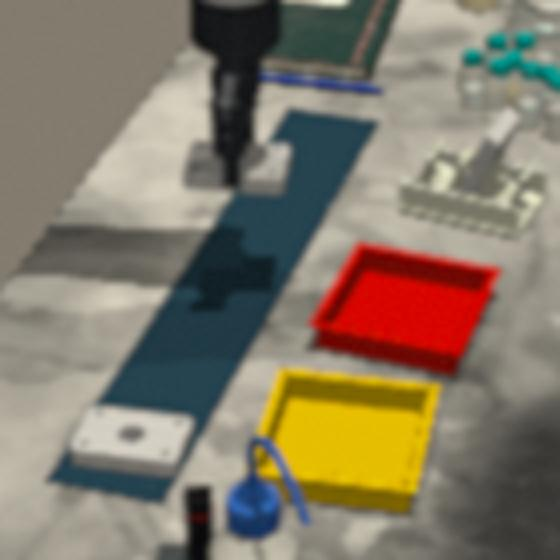

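play_rows([
  [16,32,0,0,0.005,0.017,160],
  [22,45,0,0,0,0.017,160],
  [22,45,0,0,0,0.017,160],
  [22,45,0,0,0,0.017,160],
  [18,40,0,0,0,0.017,160],
])

```text
clock: 36.2
tcp_pos: [0.6086, -0.1657, 0.1094]
orientation: [-3.133, -0.182, 0.003]
contact_force: [1.1, 0.8, -2.2]
grip_width: 0.0543
```

play_rows([
  [10,20,0,0,0,0,160],
  [0,0,0,0,0,0,160],
  [0,0,0,0,0,0,160],
])

```text
clock: 36.5
tcp_pos: [0.6213, -0.1937, 0.106]
orientation: [3.137, 0.166, -0.007]
contact_force: [-0.0, 0.3, -1.1]
grip_width: 0.0541
```

```bash
python3 - <<'E'
from h import *
go(.6285,-.184,.04,-84.5)
E
```

```text
t36.50 tcp [ 621.3 -193.7  106. ] yaw -83.9 toolz [-0.004 -0.    -1.   ] F [-0.   0.3 -1.1] w 54.1
NEED shift [ 8.5 -8.9 65.9] rot [0.    0.004 0.01 ]
```

play_rows([
  [8,-9,10,0,0.004,0.01,160],
  [0,0,20,0,0,0,160],
  [0,0,20,0,0,0,160],
  [0,0,10,0,0,0,160],
  [0,0,0,0,0,0,160],
])

```text
clock: 37.0
tcp_pos: [0.6273, -0.1723, 0.041]
orientation: [-3.132, -0.161, 0.003]
contact_force: [-0.4, -0.4, -1.4]
grip_width: 0.0541
```

```bash
python3 - <<'E'
from h import *
go(.6285,-.184,.01,-84.5)
d=snap('scene','s13');cv2.imwrite('pics/w.png',cv2.resize(d['color'][200:290,220:320],None,fx=6,fy=6,interpolation=cv2.INTER_CUBIC))
E
```

```text
t37.00 tcp [ 627.3 -172.3   41. ] yaw -84.1 toolz [-0.003  0.005 -1.   ] F [-0.4 -0.4 -1.4] w 54.1
NEED shift [ 0.  12.  30.9] rot [-0.006  0.002  0.007]
```

View pics/w.png

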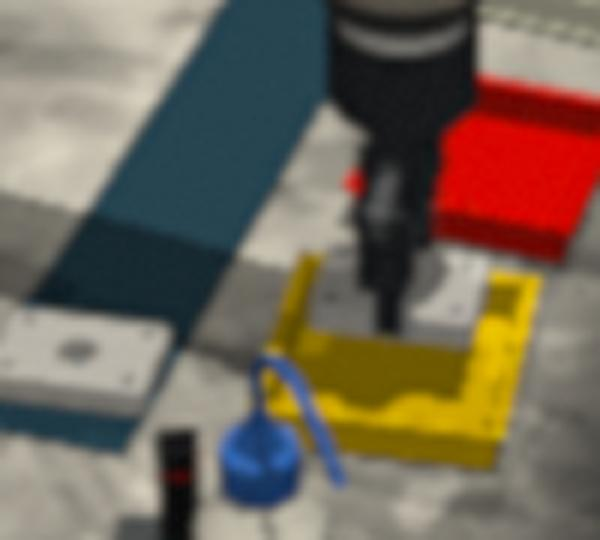

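play_rows([
  [0,12,0,-0.006,0.002,0.007,160],
  [0,0,0,0,0,0,160],
  [0,0,8,0,0,0,160],
  [0,0,8,0,0,0,160],
  [0,0,0,0,0,0,160],
])

```text
clock: 37.55
tcp_pos: [0.6312, -0.1854, 0.0276]
orientation: [3.136, 0.149, 0.01]
contact_force: [-0.2, -0.3, -1.0]
grip_width: 0.054
```

```bash
python3 - <<'E'
from h import *
go(.6285,-.184,.005,-84.5)
E
```

```text
t37.55 tcp [ 631.2 -185.4   27.6] yaw -84.5 toolz [ 0.006 -0.002 -1.   ] F [-0.2 -0.3 -1. ] w 54.0
NEED shift [-2.7 -1.7 22.6] rot [ 0.003 -0.006 -0.001]
```

play_rows([
  [-2,-1.5,6,0.003,-0.006,0,160],
  [0,0,7,0,0,0,160],
  [0,0,5,0,0,0,160],
  [0,0,2,0,0,0,160],
  [0,0,0,0,0,0,160],
])

```text
clock: 38.05
tcp_pos: [0.6286, -0.1837, 0.0051]
orientation: [-3.137, -0.149, 0.002]
contact_force: [-0.2, 0.3, -1.9]
grip_width: 0.054
```

play_rows([
  [0,0,1.5,0,0,0,160],
  [0,0,0,0,0,0,160],
])

```text
clock: 38.25
tcp_pos: [0.629, -0.1837, 0.004]
orientation: [-3.137, -0.149, 0.001]
contact_force: [-0.6, 0.3, -2.2]
grip_width: 0.0543
```

play_rows([
  [0,0,0,0,0,0,110],
  [0,0,0,0,0,0,60],
  [0,0,0,0,0,0,50],
  [0,0,0,0,0,0,50],
])

```text
clock: 38.65
tcp_pos: [0.63, -0.184, 0.0049]
orientation: [-3.138, -0.149, -0.002]
contact_force: [0.1, -0.5, -0.2]
grip_width: 0.0687
```

play_rows([
  [0,0,-6,0,0,0,50],
  [0,0,-15,0,0,0,50],
  [0,0,-35,0,0,0,50],
  [0,0,-40,0,0,0,50],
  [0,0,-15,0,0,0,50],
])

```text
clock: 39.15
tcp_pos: [0.6286, -0.1837, 0.1208]
orientation: [-3.136, -0.15, 0.004]
contact_force: [-0.1, -0.0, 0.7]
grip_width: 0.0691
```

```bash
python3 - <<'E'
from h import *
go(.4705,-.2272,.12,-84.8)
d=snap('scene','s14');cv2.imwrite('pics/w.png',cv2.resize(d['color'][140:290,200:350],None,fx=4,fy=4,interpolation=cv2.INTER_CUBIC))
E
```

```text
t39.15 tcp [ 628.6 -183.7  120.8] yaw -84.5 toolz [-0.002  0.001 -1.   ] F [-0.1 -0.   0.7] w 69.1
NEED shift [-161.5   28.3    1.1] rot [-0.002  0.002  0.005]
```

View pics/w.png

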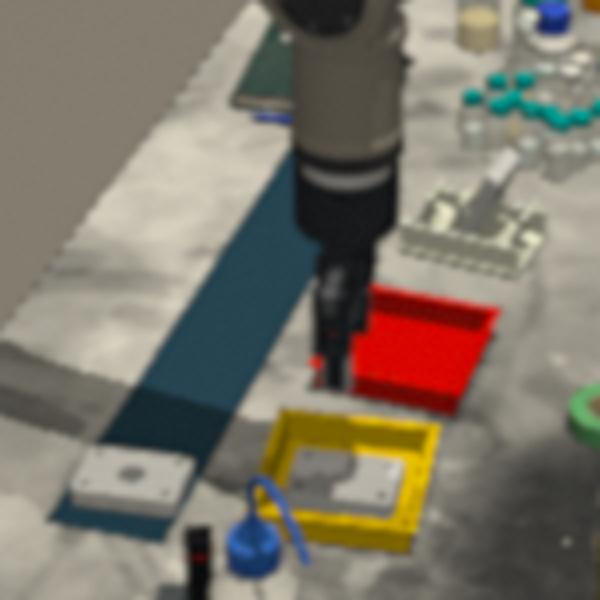

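Plate 2 lies flat in the yellow tray. Now plate 3.

play_rows([
  [-28,5,0,0,0,0,40],
  [-40,7,0,0,0,0,40],
  [-40,7,0,0,0,0,40],
  [-32,6,5,0,0,0,40],
  [-18,3,10,0,0,0,40],
])

```text
clock: 39.7
tcp_pos: [0.4759, -0.2268, 0.1133]
orientation: [3.135, 0.156, 0.022]
contact_force: [0.6, 0.8, -0.1]
grip_width: 0.0718
```

play_rows([
  [0,0,10,0,0,0,40],
  [0,0,20,0,0,0,40],
  [0,0,20,0,0,0,40],
  [0,0,5,0,0,0,40],
  [0,0,0,0,0,0,40],
])

```text
clock: 40.2
tcp_pos: [0.4771, -0.2278, 0.0583]
orientation: [3.134, 0.152, 0.026]
contact_force: [0.5, 0.3, -0.2]
grip_width: 0.0725
```

```bash
python3 - <<'E'
from h import *
go(.4705,-.2272,.03,-84.8)
d=snap('scene','s15');cv2.imwrite('pics/w.png',cv2.resize(d['color'][210:290,190:270],None,fx=7,fy=7,interpolation=cv2.INTER_CUBIC))
E
```

```text
t40.20 tcp [ 477.1 -227.8   58.3] yaw -84.4 toolz [ 0.017 -0.003 -1.   ] F [ 0.5  0.3 -0.2] w 72.5
NEED shift [-7.  -1.3 28.2] rot [ 0.004 -0.017  0.006]
```

View pics/w.png

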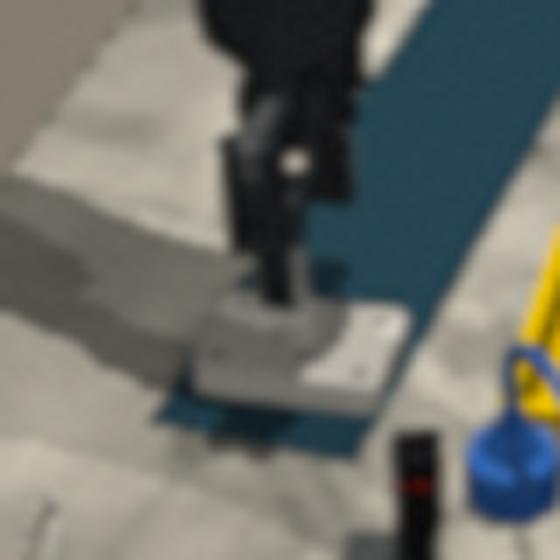

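play_rows([
  [-7,-1,4,0.004,-0.017,0.006,40],
  [0,0,10,0,0,0,40],
  [0,0,12,0,0,0,40],
  [0,0,4,0,0,0,40],
  [0,0,0,0,0,0,40],
])

```text
clock: 40.75
tcp_pos: [0.472, -0.2276, 0.028]
orientation: [3.137, 0.144, 0.003]
contact_force: [-0.7, 0.1, -0.4]
grip_width: 0.0722
```

```bash
python3 - <<'E'
from h import *
go(.4705,-.2272,.003,-84.8)
E
```

```text
t40.75 tcp [ 472.  -227.6   28. ] yaw -84.7 toolz [ 0.002 -0.001 -1.   ] F [-0.7  0.1 -0.4] w 72.2
NEED shift [-1.5 -0.5 25. ] rot [ 0.002 -0.002  0.001]
```

play_rows([
  [-1.5,-0.5,7,0.002,-0.002,0,40],
  [0,0,8,0,0,0,40],
  [0,0,6,0,0,0,40],
  [0,0,2.5,0,0,0,40],
  [0,0,0,0,0,0,40],
])

```text
clock: 41.25
tcp_pos: [0.4702, -0.2272, 0.0022]
orientation: [-3.138, -0.144, 0.001]
contact_force: [0.5, -0.6, 0.2]
grip_width: 0.0722
```

play_rows([
  [0,0,0,0,0,0,40],
])

```text
clock: 41.35
tcp_pos: [0.4703, -0.2272, 0.0021]
orientation: [-3.138, -0.144, 0.001]
contact_force: [0.3, 0.5, 0.2]
grip_width: 0.0719
```

play_rows([
  [0,0,-0.5,0,0,0,90],
  [0,0,0,0,0,0,140],
  [0,0,0,0,0,0,160],
  [0,0,0,0,0,0,160],
  [0,0,0,0,0,0,160],
], force=70)

```text
clock: 41.85
tcp_pos: [0.4706, -0.2274, 0.0037]
orientation: [-3.138, -0.143, -0.001]
contact_force: [0.3, 0.6, -1.7]
grip_width: 0.0538
```

play_rows([
  [0,0,-5,0,0,0,160],
  [0,0,-15,0,0,0,160],
  [0,0,-35,0,0,0,160],
  [0,0,-35,0,0,0,160],
  [0,0,-15,0,0,0,160],
])

```text
clock: 42.35
tcp_pos: [0.468, -0.2263, 0.11]
orientation: [-3.135, -0.144, 0.01]
contact_force: [0.1, -0.4, -1.4]
grip_width: 0.0538
```

```bash
python3 - <<'E'
from h import *
go(.6295,-.0005,.12,-92)
E
```

```text
t42.35 tcp [ 468.  -226.3  110. ] yaw -84.7 toolz [-0.007  0.003 -1.   ] F [ 0.1 -0.4 -1.4] w 53.8
NEED shift [ 181.4 -210.1  -10.3] rot [-0.003  0.007  0.127]
```

play_rows([
  [26,-28,0,0,0.007,0.025,160],
  [34,-40,0,0,0,0.025,160],
  [34,-42,0,0,0,0.025,160],
  [34,-42,0,0,0,0.025,160],
  [30,-36,0,0,0,0.025,160],
])

```text
clock: 42.85
tcp_pos: [0.6173, -0.0433, 0.1157]
orientation: [3.138, -0.088, 0.007]
contact_force: [0.6, -0.9, -1.1]
grip_width: 0.0539
```

play_rows([
  [12,-14,0,0,0,0,160],
  [0,0,0,0,0,0,160],
  [0,0,0,0,0,0,160],
])

```text
clock: 43.15
tcp_pos: [0.6338, -0.0197, 0.1161]
orientation: [-3.139, 0.071, -0.011]
contact_force: [-0.5, -1.2, -1.2]
grip_width: 0.0541
```

```bash
python3 - <<'E'
from h import *
go(.6295,-.0005,.04,-92)
d=snap('scene','s16');cv2.imwrite('pics/w.png',cv2.resize(d['color'][150:290,220:360],None,fx=4,fy=4,interpolation=cv2.INTER_CUBIC))
E
```

```text
t43.15 tcp [633.8 -19.7 116.1] yaw -92.6 toolz [ 0.007  0.002 -1.   ] F [-0.5 -1.2 -1.2] w 54.1
NEED shift [ -5.7 -18.9  76.1] rot [-0.002 -0.007 -0.01 ]
```

View pics/w.png

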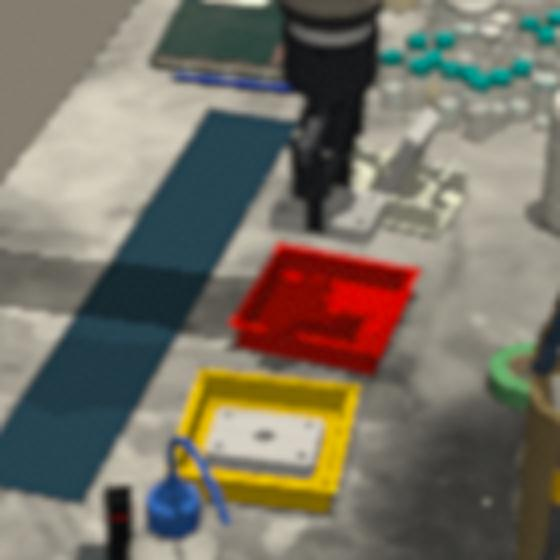

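play_rows([
  [-5,-18,5,-0.002,-0.007,-0.01,160],
  [0,0,20,0,0,0,160],
  [0,0,25,0,0,0,160],
  [0,0,15,0,0,0,160],
  [0,0,0,0,0,0,160],
])

```text
clock: 43.7
tcp_pos: [0.625, -0.0048, 0.0495]
orientation: [3.139, -0.066, -0.004]
contact_force: [-0.8, -0.1, -2.6]
grip_width: 0.0539
```

```bash
python3 - <<'E'
from h import *
go(.6295,-.0005,.03,-92)
E
```

```text
t43.70 tcp [625.   -4.8  49.5] yaw -92.4 toolz [-0.003 -0.002 -1.   ] F [-0.8 -0.1 -2.6] w 53.9
NEED shift [ 4.3 -4.5 19.5] rot [ 0.002  0.003 -0.007]
```

play_rows([
  [4,-4,4,0,0.003,-0.005,160],
  [0,0,9,0,0,0,160],
  [0,0,10,0,0,0,160],
  [0,0,8,0,0,0,160],
  [0,0,0,0,0,0,160],
])

```text
clock: 44.2
tcp_pos: [0.6307, -0.0011, 0.0182]
orientation: [3.139, -0.059, 0.005]
contact_force: [-1.2, 0.7, -2.3]
grip_width: 0.0542
```

```bash
python3 - <<'E'
from h import *
go(.6295,-.0005,.006,-92)
E
```

```text
t44.20 tcp [630.7  -1.1  18.2] yaw -92.2 toolz [ 0.003 -0.002 -1.   ] F [-1.2  0.7 -2.3] w 54.2
NEED shift [-1.2 -0.6 12.2] rot [ 0.002 -0.003 -0.003]
```

play_rows([
  [-1,0,4,0.002,-0.003,0,160],
  [0,0,5,0,0,0,160],
  [0,0,3,0,0,0,160],
  [0,0,0,0,0,0,160],
])

```text
clock: 44.6
tcp_pos: [0.6299, -0.0013, 0.0054]
orientation: [-3.141, 0.06, -0.001]
contact_force: [-0.5, 0.3, -2.4]
grip_width: 0.0543
```

play_rows([
  [0,0,1.2,0,0,0,160],
  [0,0,0,0,0,0,160],
])

```text
clock: 44.8
tcp_pos: [0.6304, -0.0013, 0.0046]
orientation: [-3.141, 0.06, -0.002]
contact_force: [-0.3, -0.5, -1.6]
grip_width: 0.0543
```

play_rows([
  [0,0,0,0,0,0,110],
  [0,0,0,0,0,0,60],
  [0,0,0,0,0,0,50],
  [0,0,0,0,0,0,50],
])

```text
clock: 45.2
tcp_pos: [0.6313, -0.0011, 0.0055]
orientation: [-3.14, 0.06, -0.005]
contact_force: [0.0, -0.3, 0.0]
grip_width: 0.0687
```

play_rows([
  [0,0,-6,0,0,0,50],
  [0,0,-15,0,0,0,50],
  [0,0,-35,0,0,0,50],
  [0,0,-45,0,0,0,50],
  [0,0,-45,0,0,0,50],
])

```text
clock: 45.7
tcp_pos: [0.6266, -0.0014, 0.153]
orientation: [3.141, -0.059, -0.013]
contact_force: [0.8, 0.2, -0.0]
grip_width: 0.0686
```

play_rows([
  [-30,0,-30,0,0,0,50],
  [-40,0,-30,0,0,0,50],
  [-40,0,-20,0,0,0,50],
  [-20,0,0,0,0,0,50],
  [0,0,0,0,0,0,50],
])

```text
clock: 46.2
tcp_pos: [0.4981, 0.0041, 0.2507]
orientation: [-3.139, 0.06, -0.024]
contact_force: [0.2, -0.4, -0.6]
grip_width: 0.0686
```

```bash
python3 - <<'E'
from h import *
go(.48,0,.2,-92)
d=snap('scene','s17');cv2.imwrite('pics/w.png',cv2.resize(d['color'][140:340,180:380],None,fx=4,fy=3,interpolation=cv2.INTER_CUBIC))
t=snap('top','t17')
P=pts(t);z=P[...,2]
for n,(a,b,c,e) in dict(yel=(168,212,328,376),red=(168,212,272,320)).items():
    m=np.zeros(z.shape,bool);m[a:b,c:e]=1;m&=(z>.012)&(z<.024)&(t['color'].min(-1)>120);q=P[m];print(n,m.sum(),q.mean(0) if len(q) else 0)
sP=pts(d)
m=np.zeros(z.shape,bool);m[170:215,300:345]=1;q=sP[m&(sP[...,2]>.058)&(sP[...,0]<.75)];print('rack plate',len(q),q.mean(0),q.max(0))
E
```

```text
t46.20 tcp [498.1   4.1 250.7] yaw -92.2 toolz [ 0.015  0.002 -1.   ] F [ 0.2 -0.4 -0.6] w 68.6
NEED shift [-18.7   4.9  50.4] rot [-0.002 -0.015 -0.003]
yel 353 [ 0.62735984 -0.18640884  0.01853914]
red 0 0
rack plate 107 [0.66347461 0.19561002 0.0797434 ] [0.69700598 0.3384976  0.09806039]
```

View pics/w.png

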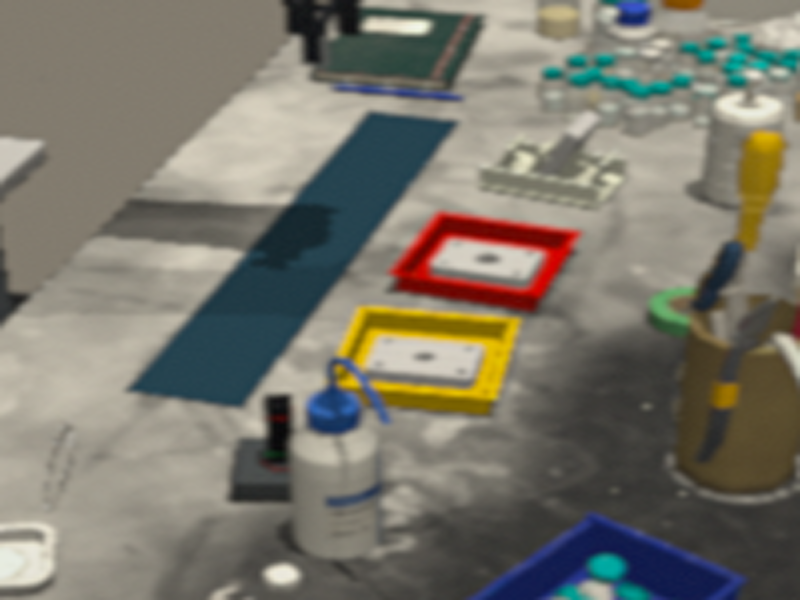

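View pics/t17.png

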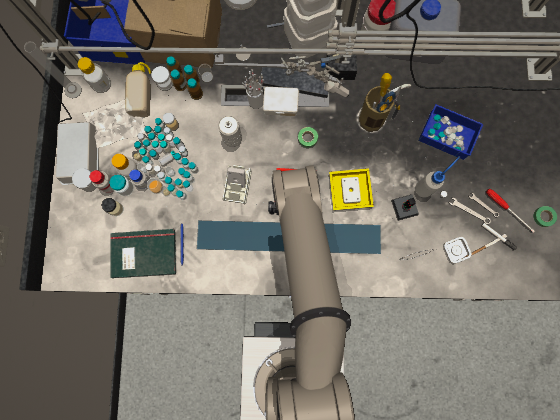

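```bash
python3 - <<'E'
from h import *
print(r.hand_in())
E
```

```text
the job is handed in; nothing more can be done
None
```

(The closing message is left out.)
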